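# Turn the cheese out onto its own lid

### The job

Serve the cheese: with its loose wooden lid held shut all the way, turn the closed cheese box upside down, set it in the middle of the breakfast board so that it stands on its lid, and let go of it. Then lift the box off, leaving the cheese on the upturned lid on the board, and set the empty box mouth down on the bare table. Put everything down gently rather than dropping it or letting it topple over, and leave the other things on the table as they are.

Things in the scene. Friction and masses are not known exactly. Their poses are not given: they have to be found in the camera images.
- cheese_box: The cheese box: white enamel with a dark blue band at the rim, 58 mm wide (its x axis), 76 mm deep (y), 40 mm high, walls and floor 3 mm, 0.16 kg. It starts on its base on the table, closed by the lid: 56 mm high together. Origin at the centre of its underside, z towards its mouth. Stood on one of its 58 mm wide ends (76 mm tall) the closed box keeps its lid without being held.
- box_mouth (a point): The centre of the box's open mouth, in the plane of its rim, 40 mm from the underside along the box's z axis: the seam. The lid's origin lies here when it is shut. Nothing fastens the lid; the sides of box and lid are flush, so fingers that close across the 58 mm width over the seam grip both.
- cheese_lid: The loose lid: a dark wooden board 58 mm (x) by 76 mm (y), 16 mm thick, 0.07 kg, with a raised panel of 50 by 68 mm, 7 mm deep, that sits in the box's mouth with 1 mm play all round. Origin at the centre of the face that lies on the box's rim, z out of the box towards the outer face, 16 mm away. Upside down it is a little tray, panel on top.
- cheese: The block of hard yellow cheese, loose in the box (hidden while it is shut), 46 mm (x) by 62 mm (y) by 27 mm (z), 0.09 kg, 3 to 4 mm play on every side. Origin at its centre.
- breakfast_board: The breakfast board: a long beech board with rounded sides and one blunt end, lying flat on four low feet, 269 mm long (its x axis) and 128 mm wide (y), upper face 16 mm above the table; it does not shift. Origin under its centre, at the height of the table, z axis up.
- orange_mug: Bystander: orange china mug, 81 mm across, 101 mm tall. Origin in its underside, z axis up.
- saucer: Bystander: white saucer, 120 mm across, 14 mm high. Origin in its underside, z axis up.
- small_cup: Bystander: small white cup on the saucer, 62 mm tall. Origin in its underside, z axis up.
- salt_shaker: Bystander: glass shaker with a grey cap, 40 mm across, 75 mm tall. Origin in its underside, z axis up.
- sugar: Bystander: glass jar with a grey screw lid, 54 mm across, 80 mm tall. Origin in its underside, z axis up.
- pepper_shaker: Bystander: small glass jar with a grey cap, 36 mm across, 66 mm tall. Origin in its underside, z axis up.
- drying_glass_1: Bystander: small clear tumbler upside down, 45 mm across, 62 mm tall. Origin in its underside, z axis up.
- drying_glass_2: Bystander: second small clear tumbler upside down, 45 mm across, 62 mm tall. Origin in its underside, z axis up.
Not all that is in view belongs to the job. Leave any purple or turquoise look-alike of the cheese_box alone. What is meant by the cheese_lid is not green, and is the smaller of those in its own colour.

How it is judged:
On the way, in this order (a step that is already met when the one before it is completed fails the run):
1. the closed box stands upside down on its shut lid in the middle of the breakfast board, let go of (angle between each of cheese_lid, cheese_box's own z axis and vertical above 3.04 rad and horizontal distance between cheese_lid and breakfast_board below 0.04 m and z of cheese_lid in the frame of breakfast_board between 0.028 and 0.036 m and distance between cheese_lid and box_mouth below 0.005 m and linear speed of cheese_box below 0.03 m/s and contact force between each of cheese_box, cheese_lid and the fingers below 0.1 N), for 0.2 s.
2. the box is lifted off and the cheese stays behind on the lid (angle between cheese_lid's own z axis and vertical above 3.04 rad and horizontal distance between cheese_lid and breakfast_board below 0.04 m and z of cheese_lid in the frame of breakfast_board between 0.028 and 0.036 m and z of cheese in the frame of cheese_lid between -0.0245 and -0.0165 m and horizontal distance between cheese and cheese_lid below 0.012 m and distance between cheese_lid and box_mouth above 0.035 m), for 0.1 s.
At the end, for the whole second after the job is handed in: The lid lies upside down and flat (within 0.1 rad) on the breakfast board, its centre within 40 mm of the board's centre; the cheese lies on its raised panel, centred within 12 mm; the empty box stands mouth down on the bare table (within 0.1 rad, 5 mm in height); all at rest and let go of (angle between each of cheese_lid, cheese_box's own z axis and vertical above 3.04 rad and horizontal distance between cheese_lid and breakfast_board below 0.04 m and z of cheese_lid in the frame of breakfast_board between 0.028 and 0.036 m and z of cheese in the frame of cheese_lid between -0.0245 and -0.0165 m and horizontal distance between cheese and cheese_lid below 0.012 m and contact force between each of cheese_box, cheese_lid and the fingers below 0.1 N and height (world z) of cheese_box between 0.035 and 0.045 m and linear speed of each of cheese_box, cheese_lid, cheese below 0.02 m/s); the robot touches nothing.
It fails at once if the lid parts from the box (by more than 10 mm) while the box is less than about 150 degrees turned over (distance between cheese_lid and box_mouth above 0.01 m and angle between cheese_box's own z axis and vertical below 2.6 rad).
It fails at once if the box is dropped or topples: faster than 0.5 m/s while no finger touches it (linear speed of cheese_box above 0.5 m/s and contact force between cheese_box and the fingers below 0.05 N).
It fails at once if another thing on the table is shoved (by more than 25 mm) or knocked over (distance of any of orange_mug, saucer, small_cup, salt_shaker, sugar, pepper_shaker, drying_glass_1, drying_glass_2 from where it was at the start of the episode above 0.025 m or angle between any of orange_mug, saucer, small_cup, salt_shaker, sugar, pepper_shaker, drying_glass_1, drying_glass_2's own z axis and vertical above 0.5 rad).
It also fails if it takes over 72 s, if anything falls off the work surface, if the arm or the gripper's body presses on something with over 40 N, if the wrist force passes 120 N, or if a joint passes its speed limit or range.

### The arm

A 7-joint arm with a two-finger parallel gripper is mounted at the origin on a cart in front of the work surface, level with it; the furniture and walls round the work are solid. World frame = base frame: x ahead of the robot, y to its left, z up, the work surface at z = 0. Lengths are in m, angles in rad, forces in N, time in s.
With the tool pointing down it reaches from about 0.4 to 0.85 m from the base axis. Payload 4.5 kg.
Tool frame: the origin (TCP) lies midway between the tips of the shut fingers; the grasp point (between the pads) lies r.grip_point_offset behind it (r.grip_point_offset is the distance from the TCP to the grasp point, in m); z points along the fingers, y is the line along which they close (so a half turn about z gives the same grasp; the last joint's range is limited). The gripper opens to 88 mm and grips with 3 to 60 N. Pads are 18 mm wide; open, the fingers measure 123 mm over their backs; the gripper's body (75 mm by 187 mm) begins 45 mm behind the grasp point.
Start: joints at [1.294, 0.689, -0.195, 1.565, 0.157, 0.902, -0.215], TCP at [0.191, -0.595, 0.2] pointing down, gripper open.
Joint ranges: [-3.01, 3.01], [-0.46, 2.08], [-1.47, 1.51], [0.13, 2.56], [-1, 4.14], [0.04, 2.09], [-2.66, 2.66]. Speed limits (rad/s): [2.57, 2.57, 3.14, 3.14, 3.14, 3.14, 3.14].

### API

Orientations are given as a unit quaternion [x, y, z, w].
In Python, from plant import r gives the robot as it stands.
- The arm moves only by the shell command python3 -m jog 'ROWS' [FORCE]. ROWS is JSON, a list of rows, each an object of numbers: "wx", "wy", "wz": the turn, a rotation vector about the world's x, y, z as a fraction of full scale; "dx", "dy", "dz": the shift along the world's x, y, z as a fraction of full scale; "hand": the closure, from 0 (fully open) to 1 (shut). In form: [{"wx": .., "wy": .., "wz": .., "dx": .., "dy": .., "dz": .., "hand": ..}, ...]. A call has 1 to 5 rows; each row shifts and turns the commanded pose from where the row before left it; what a row does not reach is not made up. Full scale, the value 1, is 0.25 m for a shift and 2 rad for a turn. A row lasts 1/12 s, in which the tool goes at most 41.7 mm and 7.16 degrees, less where a joint would pass 70% of its speed; a pose out of reach is approached as far as the arm can. A call with a number of a shift or a turn outside -1 to 1 is refused whole. A call with a gripper value outside its range is refused whole. The fingers move at their own pace and stop on an object; FORCE is the grip in N (left out, the last holds). Time passes only in rows, so rows that do not move let the fingers close. It gives the time, the measured TCP pose, the force, the opening and the grip force at its end, in the units of the state.
- r.get_state(): the state, without advancing time (a new reading comes with each control period).
- r.snapshot(name): name is "scene" or "top" or "wrist"; returns the picture (420x560x3 uint8, red, green, blue); there is no depth.
- r.camera_info(name): a dict with "mtx" (3x3 intrinsics, pixels), "R" (3x3) and "t" (3): a world point X has camera coordinates R X + t. Camera axes: x right, y down, z forward; pixel columns grow to the right and rows downward; lengths in m; the calibration is good to about 2 mm. A picture is of the moment at which its call begins: read the wrist's pose just before it. camera_info takes no time and is no camera call; for the wrist camera it gives the pose at the moment of the call.
- r.finish_job(): hands the job in; it is judged then, once.
Trained networks look in the newest picture that a camera, given by its name, has taken for a name from the list of things; names that differ only in an ending like _2 or _b are one class to them, and where a whole thing is asked for, a point or a joint stands for the part that bears it (a point fixed in the world has none). Each returns a list of dicts, best first, with "p" (0 to 1); they miss things now and then, are a little off and sometimes report something else, mostly with a low value. They report only what shows in the picture. A call takes as long as a camera call. They do not tell look-alikes from the thing itself.
- r.search_frame(camera, query): "bbox" ([left, top, right, bottom] in pixels, round what is visible of it).
- r.masks_of(camera, query): "region" (420x560 bool, what is visible of it) and "bbox" ([left, top, right, bottom] in pixels, round what is visible of it).
The state is a dict: "clock": time; "q": joint angles; "qd": joint speeds; "joint_torque": joint torques, N m; "tool_pos": TCP position; "eef_rot": TCP orientation; "contact_force": force on the tool from outside, world axes, zero at the start; "moment": the same for the moment, N m; "opening": opening from 0.0 (shut) to 1.0 (fully open); "finger_force": force on a finger pad.
Only numpy, scipy, OpenCV 4.12 (cv2) and the standard library are available. Lean on these libraries where they do the work, as an engineer would, in place of code of your own. Each camera call takes 0.05 s, during which the arm holds its last target. There are 200 camera calls.

## Working session

There is one attempt and no reset: what is moved stays moved. The work goes in short steps, Python scripts to look and compute and a shell command to move; the robot and the scene stay as the last step left them, time stands still between calls to the robot, and variables do not carry over. Pictures are saved under pics/ and viewed, at most 10 in all, crops included, and the job is handed in when it is done.

```bash
mkdir -p pics; ls; python3 - <<'E'
from plant import r
import cv2,numpy as np
s=r.get_state();print(s['clock'],s['tool_pos'],s['eef_rot'],r.grip_point_offset)
a=r.snapshot('scene');b=r.snapshot('top')
cv2.imwrite('pics/top.png',b[...,::-1]);cv2.imwrite('pics/scene.png',a[...,::-1])
for q in ['cheese_box','cheese_lid','breakfast_board']:
  for c in ['top','scene']:
    print(q,c,[(np.round(d['bbox']).tolist(),round(d['p'],2)) for d in r.search_frame(c,q)])
for c in ['top','scene']:
  k=r.camera_info(c);print(c,k['mtx'],-k['R'].T@k['t'])
E
```

```text
pics
0.0 [ 0.19084982 -0.59439516  0.1988019 ] [ 9.87939642e-01  1.54836645e-01 -2.31668272e-04 -9.07331833e-04] 0.0187
cheese_box top [([276.0, 222.0, 305.0, 242.0], 0.82), ([360.0, 184.0, 386.0, 213.0], 0.61)]
cheese_box scene [([288.0, 212.0, 314.0, 230.0], 0.97), ([327.0, 188.0, 352.0, 205.0], 0.59), ([320.0, 206.0, 344.0, 224.0], 0.56)]
cheese_lid top [([364.0, 252.0, 385.0, 276.0], 0.94), ([328.0, 214.0, 356.0, 239.0], 0.76), ([152.0, 197.0, 194.0, 233.0], 0.68)]
cheese_lid scene [([176.0, 236.0, 218.0, 262.0], 0.62), ([319.0, 205.0, 345.0, 222.0], 0.61), ([317.0, 196.0, 347.0, 209.0], 0.55), ([365.0, 210.0, 385.0, 223.0], 0.49)]
breakfast_board top [([210.0, 162.0, 251.0, 244.0], 0.74)]
breakfast_board scene [([211.0, 216.0, 272.0, 251.0], 0.63)]
top [[427.76525543   0.         277.54556912]
 [  0.         427.76525543 204.36163174]
 [  0.           0.           1.        ]] [ 0.34164811 -0.0130839   1.3343984 ]
scene [[520.16608338   0.         280.68980582]
 [  0.         520.16608338 207.68943349]
 [  0.           0.           1.        ]] [-0.76896022  0.93993011  0.75357509]
```

```bash
python3 - <<'E'
import cv2
b=cv2.imread('pics/top.png')[140:300,130:410]
cv2.imwrite('pics/topc.png',cv2.resize(b,(798,456),interpolation=cv2.INTER_CUBIC))
b=cv2.imread('pics/scene.png')[150:290,160:410]
cv2.imwrite('pics/scenec.png',cv2.resize(b,(800,448),interpolation=cv2.INTER_CUBIC))
E
```

```text
(no output)
```

View pics/topc.png

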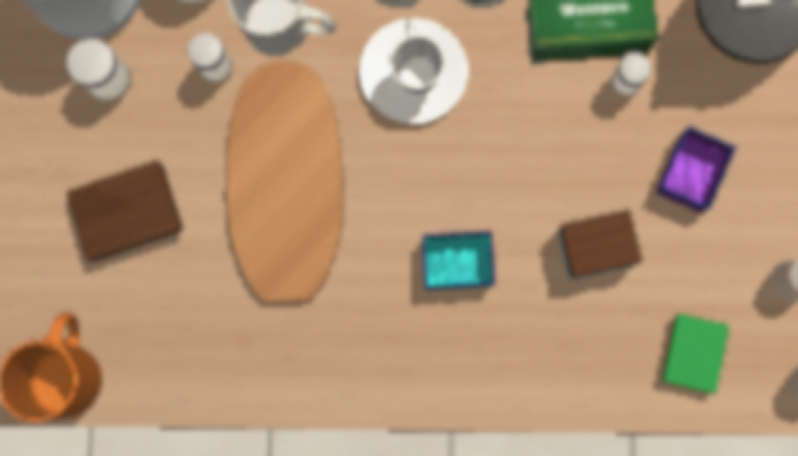

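View pics/scenec.png

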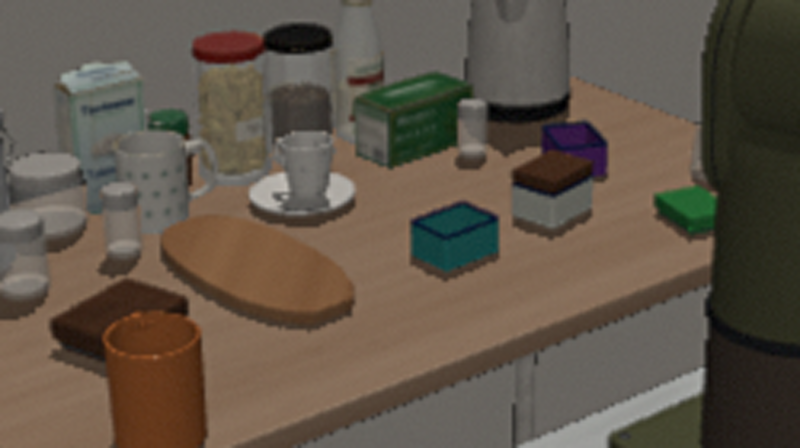

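View pics/scene.png

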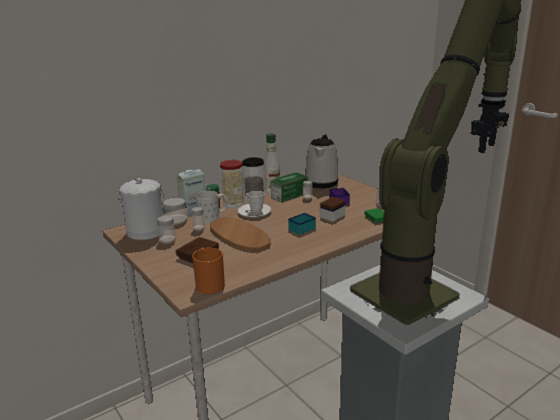

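The brown lid candidates are top (173,215), the big one without a box; top (342,227), brown on the white box; and the green one at (375,263). The box look-alikes are turquoise (290,232) and purple (374,199). I choose (342,227) in the top view, scene (332,210), where the crop shows a white box with a blue band under a brown lid.

```bash
cat > h.py <<'E'
import numpy as np,cv2
from plant import r
from scipy.spatial.transform import Rotation as Ro
def toworld(c,px,z,k=None):
    k=k or r.camera_info(c); px=np.atleast_2d(px).astype(float)
    d=np.c_[(px-[k['mtx'][0][2],k['mtx'][1][2]])/[k['mtx'][0][0],k['mtx'][1][1]],np.ones(len(px))]@np.array(k['R'])
    o=-np.array(k['R']).T@k['t']; return o+d*((z-o[2])/d[:,2])[:,None]
def rect(c,m,z,k=None):
    "min-area rectangle of a mask, in world metres at height z"
    cs,_=cv2.findContours(m.astype(np.uint8),cv2.RETR_EXTERNAL,cv2.CHAIN_APPROX_NONE)
    p=max(cs,key=cv2.contourArea)[:,0]
    w=toworld(c,p,z,k)[:,:2]
    (cx,cy),(a,b),t=cv2.minAreaRect((w*1000).astype(np.float32))
    if a<b: a,b,t=b,a,t+90
    return [round(v,1) for v in (cx,cy,a,b,(t+90)%180-90)]  # centre mm, long, short, angle of long side
E
python3 - <<'E'
from h import *
b=r.snapshot('top')
hsv=cv2.cvtColor(b,cv2.COLOR_RGB2HSV)
print(hsv[227,342],hsv[200,230],hsv[225,300], hsv[205,300])
V=hsv[...,2]; m=np.zeros(V.shape,bool); m[205:250,315:365]=True
m&=(hsv[...,0]<15)&(V<125)&(hsv[...,1]>110)
m=cv2.morphologyEx(m.astype(np.uint8),cv2.MORPH_OPEN,np.ones((3,3)))
print('lid',rect('top',m,.056))
for q,z in [('breakfast_board',.016),('cheese_lid',.056),('cheese_box',.03),('saucer',.01),('orange_mug',.1),('salt_shaker',.075),('pepper_shaker',.066),('sugar',.08),('drying_glass_1',.06)]:
    for d in r.masks_of('top',q): print(q,round(d['p'],2),np.round(d['bbox']).tolist(),rect('top',d['region'],z))
print(toworld('top',[(342,289)],0))
E
```

```text
[ 11 150 104] [ 14 134 196] [ 88 178 109] [ 14  93 198]
lid [493.2, -183.1, 72.0, 54.2, -78.0]
breakfast_board 0.86 [206.0, 164.0, 250.0, 247.0] [566.3, 159.3, 267.3, 125.7, 1.2]
cheese_lid 0.91 [152.0, 199.0, 196.0, 234.0] [523.5, 321.5, 109.7, 83.2, -70.8]
cheese_lid 0.86 [363.0, 252.0, 385.0, 277.0] [379.9, -279.3, 75.3, 58.5, -13.6]
cheese_lid 0.72 [327.0, 215.0, 356.0, 236.0] [493.9, -182.6, 78.2, 60.2, -77.1]
cheese_lid 0.69 [408.0, 266.0, 428.0, 282.0] [350.6, -401.0, 55.9, 40.6, -89.4]
cheese_lid 0.57 [127.0, 248.0, 164.0, 287.0] [348.6, 391.1, 109.8, 97.2, -55.4]
cheese_lid 0.53 [208.0, 165.0, 251.0, 247.0] [557.6, 153.0, 258.2, 123.7, 4.7]
cheese_box 0.78 [362.0, 184.0, 386.0, 215.0] [577.6, -288.7, 84.4, 61.7, -24.9]
cheese_box 0.58 [276.0, 222.0, 304.0, 242.0] [478.2, -33.7, 76.5, 64.5, -89.5]
cheese_box 0.43 [409.0, 270.0, 426.0, 280.0] [350.8, -410.4, 54.5, 41.4, -89.4]
saucer 0.55 [257.0, 144.0, 294.0, 185.0] [691.3, 18.3, 118.1, 115.0, -89.6]
orange_mug 0.88 [131.0, 251.0, 164.0, 287.0] [346.0, 376.3, 102.9, 89.6, -52.4]
orange_mug 0.38 [265.0, 147.0, 290.0, 170.0] [676.6, 10.9, 66.4, 56.3, -25.1]
salt_shaker 0.73 [194.0, 153.0, 211.0, 170.0] [684.8, 233.2, 58.7, 40.1, 37.8]
pepper_shaker 0.54 [347.0, 161.0, 360.0, 173.0] [673.2, -216.2, 44.6, 30.2, -44.4]
sugar 0.92 [151.0, 154.0, 176.0, 176.0] [669.6, 350.8, 76.1, 53.2, 45.9]
drying_glass_1 0.7 [410.0, 267.0, 427.0, 280.0] [350.5, -401.3, 53.1, 40.5, -89.4]
drying_glass_1 0.51 [402.0, 230.0, 418.0, 247.0] [455.9, -386.6, 56.9, 41.6, -89.5]
[[ 0.30329165 -0.19246815  0.        ]]
```

The box is at about (0.494, -0.183), with its 58 mm axis at about 12.5°. The board is at (0.566, 0.159). I'll approach to hover over the box.

```bash
R='x'; 
python3 -m jog '[{"dx":0.06,"dy":0.08,"wz":0.037,"hand":0},{"dx":0.06,"dy":0.08,"wz":0.037,"hand":0},{"dx":0.06,"dy":0.08,"wz":0.037,"hand":0},{"dx":0.06,"dy":0.08,"wz":0.037,"hand":0},{"dx":0.06,"dy":0.08,"wz":0.037,"hand":0}]'
python3 -m jog '[{"dx":0.06,"dy":0.08,"wz":0.037,"hand":0},{"dx":0.06,"dy":0.08,"wz":0.037,"hand":0},{"dx":0.06,"dy":0.08,"wz":0.037,"hand":0},{"dx":0.06,"dy":0.08,"wz":0.037,"hand":0},{"dx":0.06,"dy":0.08,"wz":0.037,"hand":0}]'
python3 -m jog '[{"dx":0.06,"dy":0.08,"wz":0.037,"hand":0},{"dx":0.06,"dy":0.08,"wz":0.037,"hand":0},{"dx":0.06,"dy":0.08,"wz":0.037,"hand":0},{"dx":0.06,"dy":0.08,"wz":0.037,"hand":0},{"dx":0.06,"dy":0.08,"wz":0.037,"hand":0}]'
python3 -m jog '[{"dx":0.06,"dy":0.08,"wz":0.037,"hand":0},{"dx":0.06,"dy":0.08,"wz":0.037,"hand":0},{"dx":0.06,"dy":0.08,"wz":0.037,"hand":0},{"dx":0.06,"dy":0.08,"wz":0.037,"hand":0},{"dx":0.06,"dy":0.08,"wz":0.037,"hand":0}]'
cat >> h.py <<'E'
def st():
    s=r.get_state();R=Ro.from_quat(s['eef_rot']).as_matrix();p=np.array(s['tool_pos']);g=p-r.grip_point_offset*R[:,2]
    d=lambda v:np.round(v,3).tolist()
    print('t %.2f'%s['clock'],'tcp',d(p),'grasp',d(g),'\n x',d(R[:,0]),'y',d(R[:,1]),'z',d(R[:,2]),'yawY %.1f'%np.degrees(np.arctan2(R[1,1],R[0,1])),'\n q',d(s['q']),'F',d(s['contact_force']),'op %.3f ff %.1f'%(s['opening'],s['finger_force']))
    return s,R,g
E
python3 - <<'E'
from h import *
st()
k=r.camera_info('wrist');b=r.snapshot('wrist');cv2.imwrite('pics/w1.png',b[...,::-1])
print(-k['R'].T@k['t'],k['R'][2])
E
```

```text
t 0.90 tcp [0.191, -0.595, 0.2] grasp [0.191, -0.595, 0.218] 
 x [0.952, 0.306, 0.0] y [0.306, -0.952, 0.0] z [0.0, -0.0, -1.0] yawY -72.2 
 q [1.294, 0.689, -0.195, 1.565, 0.157, 0.903, -0.215] F [0.548, -0.007, 0.846] op 1.000 ff 0.0
[ 0.25696534 -0.57317823  0.38517603] [-0.25979305 -0.08257868 -0.96212698]invalid input
invalid input
invalid input
invalid input
```

View pics/w1.png

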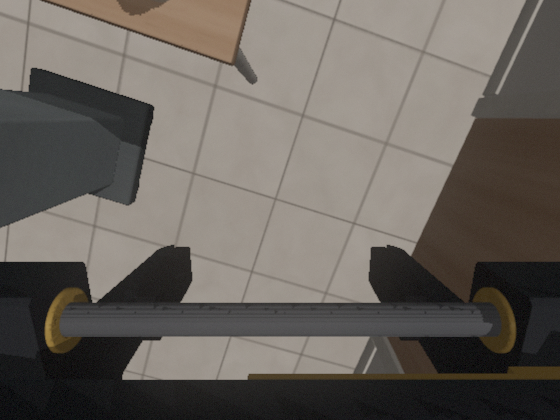

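The jog was refused: every key is probably required. The wrist view shows only floor and a table corner at (240,50), because the arm hasn't moved. I'll retry with full rows.

```bash

python3 -m jog '[{"wx":0,"wy":0,"wz":0.037,"dx":0.06,"dy":0.08,"dz":0,"hand":0},{"wx":0,"wy":0,"wz":0.037,"dx":0.06,"dy":0.08,"dz":0,"hand":0},{"wx":0,"wy":0,"wz":0.037,"dx":0.06,"dy":0.08,"dz":0,"hand":0},{"wx":0,"wy":0,"wz":0.037,"dx":0.06,"dy":0.08,"dz":0,"hand":0},{"wx":0,"wy":0,"wz":0.037,"dx":0.06,"dy":0.08,"dz":0,"hand":0}]' && python3 -m jog '[{"wx":0,"wy":0,"wz":0.037,"dx":0.06,"dy":0.08,"dz":0,"hand":0},{"wx":0,"wy":0,"wz":0.037,"dx":0.06,"dy":0.08,"dz":0,"hand":0},{"wx":0,"wy":0,"wz":0.037,"dx":0.06,"dy":0.08,"dz":0,"hand":0},{"wx":0,"wy":0,"wz":0.037,"dx":0.06,"dy":0.08,"dz":0,"hand":0},{"wx":0,"wy":0,"wz":0.037,"dx":0.06,"dy":0.08,"dz":0,"hand":0}]'
python3 -c "
from h import *
st()"
```

```text
clock: 1.37
tool_pos: [0.2667, -0.4942, 0.1998]
eef_rot: [0.942, 0.335, 0.0, 0.0]
contact_force: [-0.4, -0.1, 0.4]
opening: 1.001
finger_force: 0.0
clock: 1.78
tool_pos: [0.3418, -0.3942, 0.1998]
eef_rot: [0.864, 0.503, 0.0, 0.0]
contact_force: [1.4, 0.4, -0.2]
opening: 0.999
finger_force: 0.0
t 1.78 tcp [0.342, -0.394, 0.2] grasp [0.342, -0.394, 0.219] 
 x [0.494, 0.87, -0.0] y [0.87, -0.494, 0.001] z [0.0, -0.0, -1.0] yawY -29.6 
 q [1.016, 0.572, -0.395, 1.869, 0.308, 0.76, -0.064] F [1.352, 0.417, -0.178] op 0.999 ff 0.0
```

```bash

python3 -m jog '[{"wx":0,"wy":0,"wz":0.037,"dx":0.06,"dy":0.085,"dz":0,"hand":0},{"wx":0,"wy":0,"wz":0.037,"dx":0.06,"dy":0.085,"dz":0,"hand":0},{"wx":0,"wy":0,"wz":0.037,"dx":0.06,"dy":0.085,"dz":0,"hand":0},{"wx":0,"wy":0,"wz":0.037,"dx":0.06,"dy":0.085,"dz":0,"hand":0},{"wx":0,"wy":0,"wz":0.037,"dx":0.06,"dy":0.085,"dz":0,"hand":0}]' >/dev/null&& python3 -m jog '[{"wx":0,"wy":0,"wz":0.037,"dx":0.06,"dy":0.085,"dz":0,"hand":0},{"wx":0,"wy":0,"wz":0.037,"dx":0.06,"dy":0.085,"dz":0,"hand":0},{"wx":0,"wy":0,"wz":0.037,"dx":0.06,"dy":0.085,"dz":0,"hand":0},{"wx":0,"wy":0,"wz":0.037,"dx":0.06,"dy":0.085,"dz":0,"hand":0},{"wx":0,"wy":0,"wz":0.037,"dx":0.06,"dy":0.085,"dz":0,"hand":0}]' >/dev/null
python3 - <<'E'
from h import *
st()
k=r.camera_info('wrist');b=r.snapshot('wrist');cv2.imwrite('pics/w2.png',b[...,::-1])
for d in r.masks_of('wrist','cheese_lid'): print(round(d['p'],2),np.round(d['bbox']).tolist(),rect('wrist',d['region'],.056,k))
for d in r.masks_of('wrist','cheese_box'): print(round(d['p'],2),np.round(d['bbox']).tolist(),rect('wrist',d['region'],.056,k))
E
```

```text
t 2.62 tcp [0.492, -0.182, 0.2] grasp [0.492, -0.182, 0.218] 
 x [-0.222, 0.975, -0.0] y [0.975, 0.222, 0.0] z [0.0, -0.0, -1.0] yawY 12.8 
 q [0.625, 0.605, -0.583, 1.856, 0.446, 0.813, 0.034] F [1.11, 0.048, -0.182] op 1.003 ff 0.0
0.88 [252.0, 151.0, 306.0, 229.0] [493.7, -183.9, 78.1, 58.5, -78.5]
0.77 [139.0, 211.0, 208.0, 275.0] [389.7, -269.7, 70.2, 56.2, -12.0]
0.73 [291.0, 245.0, 369.0, 302.0] [569.7, -277.6, 85.4, 65.1, -24.0]
0.71 [267.0, 1.0, 335.0, 86.0] [476.8, -41.5, 72.7, 56.5, -86.1]
0.68 [260.0, 148.0, 305.0, 152.0] [489.5, -143.0, 32.3, 3.0, 12.8]
```

View pics/w2.png

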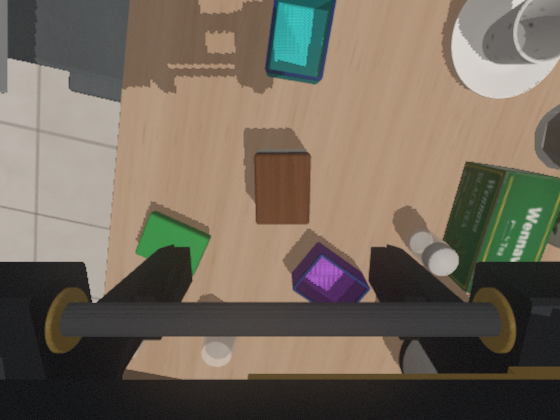

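The crop confirms the choice: the brown lid on its box at (281,190), with turquoise, purple and green decoys apart from it. Next I test tilt reach in the air, -35° first.

```bash

python3 -m jog '[{"wx":-0.06,"wy":-0.0135,"wz":0,"dx":0,"dy":0,"dz":0,"hand":0},{"wx":-0.06,"wy":-0.0135,"wz":0,"dx":0,"dy":0,"dz":0,"hand":0},{"wx":-0.06,"wy":-0.0135,"wz":0,"dx":0,"dy":0,"dz":0,"hand":0},{"wx":-0.06,"wy":-0.0135,"wz":0,"dx":0,"dy":0,"dz":0,"hand":0},{"wx":-0.06,"wy":-0.0135,"wz":0,"dx":0,"dy":0,"dz":0,"hand":0}]' >/dev/null
python3 -c "
from h import *
st()"
```

```text
t 3.18 tcp [0.49, -0.185, 0.2] grasp [0.488, -0.175, 0.215] 
 x [-0.181, 0.828, -0.531] y [0.977, 0.212, -0.002] z [0.111, -0.519, -0.848] yawY 12.2 
 q [-0.026, 0.567, -0.133, 2.139, 1.087, 0.727, -0.865] F [-0.091, -0.754, -0.572] op 1.002 ff 0.0
```

```bash

python3 -m jog '[{"wx":0,"wy":0,"wz":0,"dx":0.01,"dy":-0.02,"dz":-0.12,"hand":0},{"wx":0,"wy":0,"wz":0,"dx":0.01,"dy":-0.015,"dz":-0.12,"hand":0},{"wx":0,"wy":0,"wz":0,"dx":0,"dy":0,"dz":-0.12,"hand":0},{"wx":0,"wy":0,"wz":0,"dx":0,"dy":0,"dz":-0.12,"hand":0},{"wx":0,"wy":0,"wz":0,"dx":0,"dy":0,"dz":-0.12,"hand":0}]' >/dev/null
python3 -m jog '[{"wx":0,"wy":0,"wz":0,"dx":0,"dy":0,"dz":-0.05,"hand":0},{"wx":0,"wy":0,"wz":0,"dx":0,"dy":0,"dz":-0.05,"hand":0},{"wx":0,"wy":0,"wz":0,"dx":0,"dy":0,"dz":0,"hand":0}]' >/dev/null
python3 - <<'E'
from h import *
st()
E
```

```text
t 3.85 tcp [0.493, -0.193, 0.021] grasp [0.491, -0.184, 0.037] 
 x [-0.185, 0.83, -0.525] y [0.977, 0.212, -0.009] z [0.104, -0.515, -0.851] yawY 12.3 
 q [-0.049, 0.944, -0.065, 2.206, 1.684, 0.606, -1.555] F [-0.356, 0.401, 0.409] op 1.001 ff 0.0
```

```bash

python3 -m jog '[{"wx":0,"wy":0,"wz":0,"dx":0.01,"dy":0.0,"dz":0.012,"hand":0},{"wx":0,"wy":0,"wz":0,"dx":0,"dy":0,"dz":0,"hand":0.2},{"wx":0,"wy":0,"wz":0,"dx":0,"dy":0,"dz":0,"hand":1},{"wx":0,"wy":0,"wz":0,"dx":0,"dy":0,"dz":0,"hand":1},{"wx":0,"wy":0,"wz":0,"dx":0,"dy":0,"dz":0,"hand":1}]' 50 
python3 -m jog '[{"wx":0,"wy":0,"wz":0,"dx":0,"dy":0.0,"dz":0,"hand":1},{"wx":0,"wy":0,"wz":0,"dx":0,"dy":0,"dz":0,"hand":1},{"wx":0,"wy":0,"wz":0,"dx":0,"dy":0,"dz":0,"hand":1},{"wx":0,"wy":0,"wz":0,"dx":0,"dy":0,"dz":0,"hand":1}]' 
python3 - <<'E'
from h import *
st()
E
```

```text
clock: 4.27
tool_pos: [0.4976, -0.1922, 0.0268]
eef_rot: [0.602, 0.75, -0.173, 0.212]
contact_force: [1.2, 0.5, -0.1]
opening: 0.718
finger_force: 0.0
clock: 4.6
tool_pos: [0.4987, -0.1927, 0.0274]
eef_rot: [0.602, 0.75, -0.173, 0.213]
contact_force: [3.5, 0.9, 8.8]
opening: 0.416
finger_force: 4.6
t 4.60 tcp [0.499, -0.193, 0.027] grasp [0.497, -0.183, 0.043] 
 x [-0.184, 0.829, -0.528] y [0.977, 0.215, -0.003] z [0.111, -0.516, -0.849] yawY 12.4 
 q [-0.054, 0.931, -0.06, 2.198, 1.665, 0.603, -1.532] F [3.516, 0.865, 8.832] op 0.416 ff 4.6
```

```bash

python3 - <<'E'
from h import *
st()
b=r.snapshot('wrist');cv2.imwrite('pics/w3.png',b[...,::-1])
st()
E
```

```text
t 4.60 tcp [0.499, -0.193, 0.027] grasp [0.497, -0.183, 0.043] 
 x [-0.184, 0.829, -0.528] y [0.977, 0.215, -0.003] z [0.111, -0.516, -0.849] yawY 12.4 
 q [-0.054, 0.931, -0.06, 2.198, 1.665, 0.603, -1.532] F [3.516, 0.865, 8.832] op 0.416 ff 4.6
t 4.65 tcp [0.499, -0.193, 0.028] grasp [0.497, -0.183, 0.043] 
 x [-0.184, 0.829, -0.528] y [0.977, 0.215, -0.003] z [0.111, -0.517, -0.849] yawY 12.4 
 q [-0.054, 0.931, -0.06, 2.198, 1.665, 0.603, -1.532] F [0.541, 0.408, 9.649] op 0.378 ff 4.6
```

View pics/w3.png

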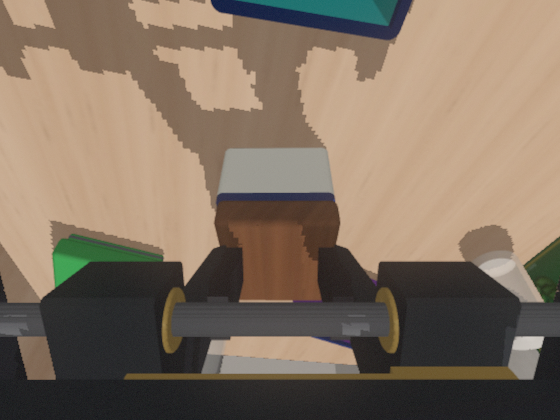

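The fingers (tips at (243,247) and (320,247)) have closed inside the lid's width (216–338), so they are riding on top of the lid rather than astride it. I'll lift, open and re-measure.

```bash

python3 -m jog '[{"wx":0,"wy":0,"wz":0,"dx":0,"dy":0.0,"dz":0.06,"hand":0.6},{"wx":0,"wy":0,"wz":0,"dx":0,"dy":0,"dz":0.1,"hand":0},{"wx":0,"wy":0,"wz":0,"dx":0,"dy":0,"dz":0.1,"hand":0},{"wx":0,"wy":0,"wz":0,"dx":0,"dy":0,"dz":0.1,"hand":0},{"wx":0,"wy":0,"wz":0,"dx":0,"dy":0,"dz":0.1,"hand":0}]' 50 
python3 -m jog '[{"wx":0,"wy":0,"wz":0,"dx":0,"dy":0.0,"dz":0.0,"hand":0},{"wx":0,"wy":0,"wz":0,"dx":0,"dy":0,"dz":0,"hand":0}]'
python3 - <<'E'
from h import *
s,R,g=st()
k=r.camera_info('wrist')
C=np.array([k['R']@x+k['t'] for x in (np.array(s['tool_pos']),g)]);print('tcp,grasp in cam',C, (C@k['mtx'].T)[:,:2]/C[:,2:], k['mtx'][0][0])
b=r.snapshot('wrist');cv2.imwrite('pics/w4.png',b[...,::-1])
for d in r.masks_of('wrist','cheese_lid')[:3]: print(round(d['p'],2),np.round(d['bbox']).tolist(),rect('wrist',d['region'],.056,k))
r.snapshot('scene');r.snapshot('top')
for d in r.masks_of('top','cheese_lid'): print(round(d['p'],2),np.round(d['bbox']).tolist(),rect('top',d['region'],.056))
E
```

```text
clock: 5.07
tool_pos: [0.4967, -0.1919, 0.142]
eef_rot: [0.602, 0.75, -0.174, 0.211]
contact_force: [0.2, -0.2, 0.0]
opening: 0.677
finger_force: 0.0
clock: 5.23
tool_pos: [0.4978, -0.1921, 0.1421]
eef_rot: [0.603, 0.75, -0.172, 0.212]
contact_force: [0.5, -0.8, -0.3]
opening: 0.829
finger_force: 0.0
t 5.23 tcp [0.498, -0.192, 0.142] grasp [0.496, -0.182, 0.158] 
 x [-0.183, 0.831, -0.526] y [0.977, 0.214, -0.003] z [0.11, -0.514, -0.851] yawY 12.4 
 q [-0.068, 0.684, -0.036, 2.166, 1.245, 0.609, -1.037] F [0.515, -0.787, -0.341] op 0.829 ff 0.0
tcp,grasp in cam [[0.00066336 0.01715736 0.19784408]
 [0.00064347 0.02222144 0.17984284]] [[281.0600226  236.13026445]
 [281.13264118 248.01789789]] 322.69397593937236
0.93 [109.0, 139.0, 194.0, 212.0] [393.1, -247.7, 66.0, 64.6, -13.5]
0.7 [238.0, 85.0, 320.0, 182.0] [493.6, -180.5, 82.0, 57.9, -77.8]
0.61 [238.0, 60.0, 319.0, 91.0] [482.3, -133.2, 52.6, 17.6, 13.2]
0.84 [154.0, 199.0, 198.0, 232.0] [523.4, 321.7, 108.7, 83.4, -70.6]
0.84 [366.0, 251.0, 386.0, 278.0] [379.3, -279.8, 72.5, 56.0, -12.6]
0.65 [340.0, 212.0, 358.0, 235.0] [498.4, -202.3, 57.5, 35.6, 14.2]
```

View pics/w4.png

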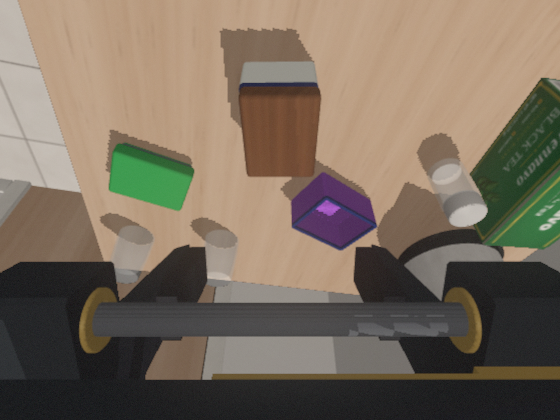

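```bash

python3 - <<'E'
from h import *
s=r.get_state();R=Ro.from_quat(s['eef_rot']).as_matrix();p=np.array(s['tool_pos']);k=r.camera_info('wrist')
# camera relative to tool
Rct=k['R']@R; tct=k['R']@p+k['t']
def proj(X,p,R): 
    c=Rct@(R.T@(np.array(X)-p))+tct; u=k['mtx']@c; return np.round(u[:2]/u[2]).astype(int).tolist()
z=np.array([.111,-.517,-.849]);y=np.array([.977,.215,-.003]);R3=np.c_[np.cross(y,z),y,z];p3=np.array([.499,-.193,.0275])
bx=np.array([.979,.206,0]);by=np.array([-.206,.979,0]);c=np.array([.4937,-.183,0])
for zz in (0,.04,.056):
  print(zz,[proj(c+a*.029*bx+b*.038*by+[0,0,zz],p3,R3) for a,b in((-1,1),(1,1),(1,-1),(-1,-1))])
print('pads at op .4, tip and 20,40 back',[[proj(p3+a*.018*y-b*z+d*R3[:,0],p3,R3) for a in(-1,1)] for b in(0,.019,.035,.045) for d in (0,.009)])
im=cv2.imread('pics/w3.png')
for row in (205,220,240,255,270,285): print(row,[tuple(int(v) for v in im[row,c]) for c in range(205,355,8)])
E
```

```text
0 [[225, 143], [328, 144], [316, 229], [237, 228]]
0.04 [[214, 194], [337, 195], [320, 277], [231, 277]]
0.056 [[209, 219], [341, 221], [322, 300], [228, 300]]
pads at op .4, tip and 20,40 back [[[252, 236], [310, 236]], [[251, 222], [311, 222]], [[249, 248], [314, 248]], [[248, 233], [314, 233]], [[246, 260], [317, 261]], [[245, 244], [317, 244]], [[244, 269], [319, 269]], [[243, 252], [320, 252]]]
205 [(145, 170, 198), (94, 112, 136), (45, 61, 83), (43, 56, 83), (45, 58, 83), (44, 56, 80), (42, 57, 79), (45, 58, 81), (42, 55, 80), (46, 58, 79), (44, 56, 79), (44, 58, 83), (45, 58, 82), (45, 57, 78), (48, 63, 85), (46, 60, 84), (50, 64, 89), (145, 171, 199), (144, 170, 200)]
220 [(146, 172, 199), (137, 163, 192), (48, 63, 91), (46, 63, 92), (44, 62, 90), (51, 66, 94), (48, 62, 88), (48, 63, 91), (45, 60, 87), (47, 64, 93), (46, 61, 92), (43, 60, 84), (40, 57, 80), (46, 64, 90), (43, 59, 86), (43, 61, 88), (48, 64, 92), (143, 169, 198), (140, 167, 196)]
240 [(144, 171, 198), (140, 166, 196), (44, 60, 83), (40, 54, 80), (40, 54, 79), (56, 83, 123), (53, 79, 117), (51, 75, 113), (52, 7
[... 301 characters left out ...]
 83, 124), (51, 76, 116), (51, 76, 114), (54, 80, 120), (36, 51, 77), (39, 53, 77), (37, 41, 48), (32, 36, 44), (45, 46, 54), (41, 46, 55)]
270 [(42, 47, 52), (41, 44, 51), (40, 43, 51), (36, 40, 46), (37, 39, 45), (54, 81, 121), (54, 78, 119), (51, 77, 118), (53, 77, 115), (56, 84, 124), (54, 78, 119), (53, 76, 116), (53, 78, 117), (52, 78, 119), (42, 63, 95), (35, 38, 44), (37, 41, 47), (36, 37, 46), (39, 40, 50)]
285 [(39, 41, 46), (41, 42, 46), (34, 36, 42), (32, 37, 41), (37, 40, 47), (51, 79, 119), (53, 76, 118), (53, 80, 119), (54, 77, 118), (57, 83, 125), (49, 73, 115), (53, 76, 116), (53, 77, 119), (56, 82, 125), (50, 73, 112), (33, 35, 41), (31, 35, 39), (37, 38, 44), (38, 39, 47)]
```

Projection says the visible finger ends lie about 40 mm behind the reported TCP while part-open. I'll close in free air and measure where the tips appear at different openings.

```bash
cat >> h.py <<'E'
def fingers(tag):
    "topmost dark finger pixel and inner column edges in the wrist view"
    b=r.snapshot('wrist');cv2.imwrite('pics/%s.png'%tag,b[...,::-1]);g=b.max(2)<62
    g=cv2.morphologyEx(g.astype(np.uint8),cv2.MORPH_OPEN,np.ones((5,5)))
    n,l,s,_=cv2.connectedComponentsWithStats(g)
    i=l[270,60]; m=l==i
    out=[]
    for row in range(205,300,8):
        c=np.flatnonzero(m[row,:]); L=c[c<281];Rr=c[c>=281]
        out.append((row,L.max() if len(L) else None,Rr.min() if len(Rr) else None))
    print(tag,'%.3f'%r.get_state()['opening'],out)
E
python3 -c "
from h import *
fingers('f_open')"
python3 -m jog '[{"wx":0,"wy":0,"wz":0,"dx":0,"dy":0.0,"dz":0.0,"hand":1},{"wx":0,"wy":0,"wz":0,"dx":0,"dy":0,"dz":0,"hand":1},{"wx":0,"wy":0,"wz":0,"dx":0,"dy":0.0,"dz":0.0,"hand":1},{"wx":0,"wy":0,"wz":0,"dx":0,"dy":0,"dz":0,"hand":1},{"wx":0,"wy":0,"wz":0,"dx":0,"dy":0,"dz":0,"hand":1}]' 10 >/dev/null
python3 -c "
from h import *
fingers('f_mid')"
python3 -m jog '[{"wx":0,"wy":0,"wz":0,"dx":0,"dy":0.0,"dz":0.0,"hand":1},{"wx":0,"wy":0,"wz":0,"dx":0,"dy":0,"dz":0,"hand":1},{"wx":0,"wy":0,"wz":0,"dx":0,"dy":0.0,"dz":0.0,"hand":1},{"wx":0,"wy":0,"wz":0,"dx":0,"dy":0,"dz":0,"hand":1},{"wx":0,"wy":0,"wz":0,"dx":0,"dy":0,"dz":0,"hand":1}]' 10 >/dev/null
python3 - <<'E'
from h import *
fingers('f_shut')
ims=[cv2.imread('pics/%s.png'%n)[190:330,90:470] for n in('f_open','f_mid','f_shut')]
cv2.imwrite('pics/f3.png',cv2.resize(np.vstack(ims),None,fx=1.4,fy=1.4))
E
```

```text
f_open 0.999 [(205, None, None), (213, None, None), (221, None, None), (229, None, None), (237, None, None), (245, None, None), (253, None, None), (261, None, None), (269, np.int64(85), None), (277, np.int64(87), None), (285, np.int64(88), None), (293, np.int64(89), None)]
f_mid 0.602 [(205, None, None), (213, None, None), (221, None, None), (229, None, None), (237, None, None), (245, None, None), (253, None, None), (261, None, None), (269, np.int64(143), None), (277, np.int64(145), None), (285, np.int64(146), None), (293, np.int64(125), None)]
f_shut 0.176 [(205, np.int64(280), np.int64(281)), (213, np.int64(280), np.int64(281)), (221, np.int64(280), np.int64(281)), (229, np.int64(280), np.int64(281)), (237, np.int64(280), np.int64(281)), (245, np.int64(280), np.int64(281)), (253, np.int64(280), np.int64(281)), (261, np.int64(280), np.int64(281)), (269, np.int64(280), np.int64(281)), (277, np.int64(280), np.int64(281)), (285, np.int64(280), np.int64(281)), (293, np.int64(280), np.int64(281))]
```

View pics/f3.png

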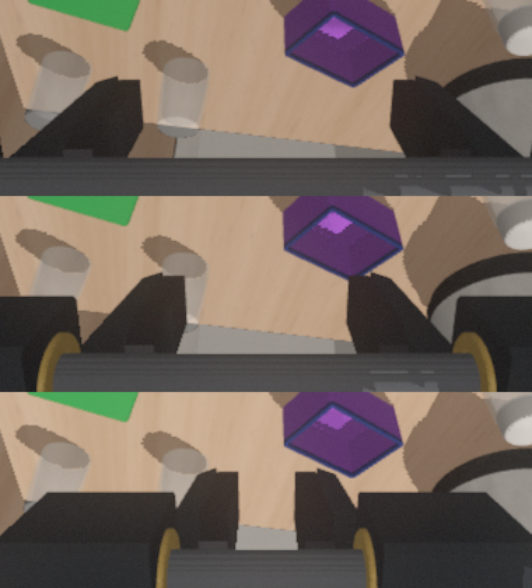

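The fingers move in parallel and their tips appear about 39 mm behind the reported TCP. The contact with the lid top at z=0.056, when the TCP read 0.027, agrees with this. So the effective grasp point is about 58 mm behind the reported TCP. I'll re-approach with that and watch the force.

```bash
sed -i "s/p-r.grip_point_offset\*R/p-0.058*R/" h.py
python3 -m jog '[{"wx":0,"wy":0,"wz":0,"dx":0,"dy":-0.02,"dz":0.0,"hand":0},{"wx":0,"wy":0,"wz":0,"dx":0.008,"dy":-0.02,"dz":0,"hand":0},{"wx":0,"wy":0,"wz":0,"dx":0,"dy":-0.02,"dz":0.0,"hand":0},{"wx":0,"wy":0,"wz":0,"dx":0,"dy":-0.02,"dz":0,"hand":0},{"wx":0,"wy":0,"wz":0,"dx":0,"dy":0,"dz":0,"hand":0}]' 10 >/dev/null
python3 -m jog '[{"wx":0,"wy":0,"wz":0,"dx":0,"dy":0.0,"dz":0.0,"hand":0},{"wx":0,"wy":0,"wz":0,"dx":0,"dy":0,"dz":0,"hand":0},{"wx":0,"wy":0,"wz":0,"dx":0,"dy":0.0,"dz":0.0,"hand":0},{"wx":0,"wy":0,"wz":0,"dx":0,"dy":0,"dz":-0.12,"hand":0},{"wx":0,"wy":0,"wz":0,"dx":0,"dy":0,"dz":-0.12,"hand":0}]' 10 >/dev/null
python3 -m jog '[{"wx":0,"wy":0,"wz":0,"dx":0,"dy":0.0,"dz":-0.1,"hand":0},{"wx":0,"wy":0,"wz":0,"dx":0,"dy":0,"dz":-0.1,"hand":0},{"wx":0,"wy":0,"wz":0,"dx":0,"dy":0.0,"dz":-0.06,"hand":0},{"wx":0,"wy":0,"wz":0,"dx":0,"dy":0,"dz":0,"hand":0}]' 10 
python3 -c "
from h import *
st()"
```

```text
clock: 7.63
tool_pos: [0.498, -0.2112, 0.013]
eef_rot: [0.602, 0.751, -0.174, 0.209]
contact_force: [0.2, 1.3, 0.6]
opening: 0.999
finger_force: 0.0
t 7.63 tcp [0.498, -0.211, 0.013] grasp [0.492, -0.181, 0.062] 
 x [-0.189, 0.831, -0.523] y [0.976, 0.216, -0.01] z [0.105, -0.513, -0.852] yawY 12.4 
 q [-0.034, 0.962, -0.022, 2.191, 1.739, 0.571, -1.567] F [0.188, 1.261, 0.574] op 0.999 ff 0.0
```

```bash

python3 -m jog '[{"wx":0,"wy":0,"wz":0,"dx":0.004,"dy":-0.004,"dz":-0.04,"hand":0},{"wx":0,"wy":0,"wz":0,"dx":0,"dy":-0.004,"dz":-0.042,"hand":0},{"wx":0,"wy":0,"wz":0,"dx":0,"dy":0,"dz":0,"hand":0},{"wx":0,"wy":0,"wz":0,"dx":0,"dy":0,"dz":0,"hand":0.3}]' 50
python3 -c "
from h import *
st()"
python3 -m jog '[{"wx":0,"wy":0,"wz":0,"dx":0,"dy":0,"dz":0,"hand":1},{"wx":0,"wy":0,"wz":0,"dx":0,"dy":0,"dz":0,"hand":1},{"wx":0,"wy":0,"wz":0,"dx":0,"dy":0,"dz":0,"hand":1},{"wx":0,"wy":0,"wz":0,"dx":0,"dy":0,"dz":0,"hand":1}]' 50
python3 -c "
from h import *
st()"
```

```text
clock: 7.97
tool_pos: [0.5002, -0.2142, -0.0039]
eef_rot: [0.602, 0.75, -0.173, 0.211]
contact_force: [0.3, -0.4, -0.4]
opening: 0.948
finger_force: 0.0
t 7.97 tcp [0.5, -0.214, -0.004] grasp [0.494, -0.184, 0.045] 
 x [-0.185, 0.83, -0.526] y [0.977, 0.214, -0.006] z [0.108, -0.515, -0.851] yawY 12.4 
 q [-0.019, 0.999, -0.037, 2.184, 1.791, 0.592, -1.623] F [0.261, -0.387, -0.413] op 0.948 ff 0.0
clock: 8.3
tool_pos: [0.5008, -0.2141, -0.0038]
eef_rot: [0.602, 0.75, -0.173, 0.212]
contact_force: [-1.0, 1.3, 3.6]
opening: 0.654
finger_force: 50.0
t 8.30 tcp [0.501, -0.214, -0.004] grasp [0.494, -0.184, 0.046] 
 x [-0.185, 0.83, -0.526] y [0.977, 0.215, -0.005] z [0.109, -0.515, -0.851] yawY 12.4 
 q [-0.019, 0.999, -0.037, 2.184, 1.792, 0.593, -1.624] F [-1.018, 1.316, 3.564] op 0.654 ff 50.0
```

Gripped at 58 mm with 50 N. I'll lift and tilt back to vertical.

```bash

python3 -m jog '[{"wx":0,"wy":0,"wz":0,"dx":0,"dy":0,"dz":0.04,"hand":1},{"wx":0,"wy":0,"wz":0,"dx":0,"dy":0,"dz":0.1,"hand":1},{"wx":0,"wy":0,"wz":0,"dx":0,"dy":0,"dz":0.12,"hand":1},{"wx":0,"wy":0,"wz":0,"dx":0,"dy":0,"dz":0.12,"hand":1},{"wx":0,"wy":0,"wz":0,"dx":0,"dy":0,"dz":0.12,"hand":1}]' 50 >/dev/null
python3 -m jog '[{"wx":0.055,"wy":0.012,"wz":0,"dx":0,"dy":0,"dz":0,"hand":1},{"wx":0.055,"wy":0.012,"wz":0,"dx":0,"dy":0,"dz":0,"hand":1},{"wx":0.055,"wy":0.012,"wz":0,"dx":0,"dy":0,"dz":0,"hand":1},{"wx":0.055,"wy":0.012,"wz":0,"dx":0,"dy":0,"dz":0,"hand":1},{"wx":0.055,"wy":0.012,"wz":0,"dx":0,"dy":0,"dz":0,"hand":1}]' 50 >/dev/null
python3 -m jog '[{"wx":0,"wy":0,"wz":-0.055,"dx":0,"dy":0,"dz":0,"hand":1},{"wx":0,"wy":0,"wz":-0.055,"dx":0,"dy":0,"dz":0,"hand":1},{"wx":0,"wy":0,"wz":-0.055,"dx":0,"dy":0,"dz":0,"hand":1},{"wx":0,"wy":0,"wz":-0.055,"dx":0,"dy":0,"dz":0,"hand":1},{"wx":0,"wy":0,"wz":-0.055,"dx":0,"dy":0,"dz":0,"hand":1}]' 50
python3 -c "
from h import *
st()"
```

```text
clock: 9.55
tool_pos: [0.4961, -0.216, 0.1169]
eef_rot: [0.815, 0.577, -0.055, 0.026]
contact_force: [0.9, -0.7, -3.9]
opening: 0.656
finger_force: 50.0
t 9.55 tcp [0.496, -0.216, 0.117] grasp [0.5, -0.21, 0.175] 
 x [0.329, 0.937, -0.12] y [0.942, -0.334, -0.021] z [-0.059, -0.106, -0.993] yawY -19.5 
 q [0.404, 0.717, -0.263, 1.88, 0.483, 0.657, -0.538] F [0.868, -0.677, -3.914] op 0.656 ff 50.0
```

```bash

python3 -m jog '[{"wx":0,"wy":0,"wz":-0.055,"dx":0.03,"dy":0.02,"dz":0,"hand":1},{"wx":0,"wy":0,"wz":-0.055,"dx":0.03,"dy":0.02,"dz":0,"hand":1},{"wx":0,"wy":0,"wz":-0.055,"dx":0.03,"dy":0.02,"dz":0,"hand":1},{"wx":0,"wy":0,"wz":-0.055,"dx":0.03,"dy":0.02,"dz":0,"hand":1},{"wx":0,"wy":0,"wz":-0.055,"dx":0.03,"dy":0.02,"dz":0,"hand":1}]' 50 >/dev/null
python3 -m jog '[{"wx":0,"wy":0,"wz":-0.055,"dx":0.03,"dy":0,"dz":0,"hand":1},{"wx":0,"wy":0,"wz":-0.055,"dx":0.03,"dy":0,"dz":0,"hand":1},{"wx":0,"wy":0,"wz":-0.055,"dx":0.03,"dy":0,"dz":0,"hand":1},{"wx":0,"wy":0,"wz":-0.055,"dx":0.03,"dy":0,"dz":0,"hand":1},{"wx":0,"wy":0,"wz":-0.055,"dx":0.03,"dy":0,"dz":0,"hand":1}]' 50
python3 -c "
from h import *
st()"
```

```text
clock: 10.38
tool_pos: [0.5716, -0.1906, 0.1167]
eef_rot: [0.996, 0.066, -0.061, -0.006]
contact_force: [0.5, -0.1, -3.1]
opening: 0.653
finger_force: 50.0
t 10.38 tcp [0.572, -0.191, 0.117] grasp [0.579, -0.191, 0.174] 
 x [0.984, 0.132, -0.122] y [0.131, -0.991, -0.02] z [-0.123, 0.003, -0.992] yawY -82.5 
 q [0.251, 0.816, -0.039, 1.58, 0.068, 0.869, -1.263] F [0.498, -0.095, -3.06] op 0.653 ff 50.0
```

```bash

python3 -m jog '[{"wx":0.0075,"wy":-0.057,"wz":0,"dx":0.02,"dy":0,"dz":0,"hand":1},{"wx":0.0075,"wy":-0.057,"wz":0,"dx":0.02,"dy":0,"dz":0,"hand":1},{"wx":0.0075,"wy":-0.057,"wz":0,"dx":0.02,"dy":0,"dz":0,"hand":1},{"wx":0.0075,"wy":-0.057,"wz":0,"dx":0.02,"dy":0,"dz":0,"hand":1},{"wx":0.0075,"wy":-0.057,"wz":0,"dx":0.02,"dy":0,"dz":0,"hand":1}]' 50 >/dev/null
python3 -m jog '[{"wx":0.0075,"wy":-0.057,"wz":0,"dx":0,"dy":0,"dz":0,"hand":1},{"wx":0.0075,"wy":-0.057,"wz":0,"dx":0,"dy":0,"dz":0,"hand":1},{"wx":0.0075,"wy":-0.057,"wz":0,"dx":0,"dy":0,"dz":0,"hand":1},{"wx":0.0075,"wy":-0.057,"wz":0,"dx":0,"dy":0,"dz":0,"hand":1},{"wx":0.0075,"wy":-0.057,"wz":0,"dx":0,"dy":0,"dz":0,"hand":1}]' 50 >/dev/null
python3 - <<'E'
from h import *
s,R,g=st()
# box frame in tool: at grasp tool z=(.109,-.515,-.851) y=(.977,.215,-.005); box axes in world then: x=.979,.206,0 ; z up
z=np.array([.109,-.515,-.851]);y=np.array([.977,.215,-.005]);z/=np.linalg.norm(z);R0=np.c_[np.cross(y,z),y,z]
a=np.radians(12);B0=np.array([[np.cos(a),-np.sin(a),0],[np.sin(a),np.cos(a),0],[0,0,1]])
B=R@R0.T@B0;print('box axes x,y,z',np.round(B.T,3).tolist())
E
```

```text
t 11.22 tcp [0.539, -0.168, 0.084] grasp [0.522, -0.177, 0.139] 
 x [0.933, 0.162, 0.32] y [0.202, -0.975, -0.094] z [0.297, 0.152, -0.943] yawY -78.3 
 q [0.778, 0.824, -0.654, 2.08, 1.119, 0.239, -2.109] F [-1.114, 0.364, -3.239] op 0.655 ff 50.0
box axes x,y,z [[0.193, -0.977, -0.096], [0.639, 0.051, 0.768], [-0.745, -0.21, 0.634]]
```

The outward tilt runs into j6's lower limit. I'll fit a quick kinematic model from the logged states so I can pick feasible tilt directions.

```bash
cat > kin.py <<'E'
import numpy as np,itertools,json,os
from scipy.spatial.transform import Rotation as Ro
from scipy.optimize import least_squares
D=[([1.294,.689,-.195,1.565,.157,.903,-.215],[.191,-.595,.2],[.952,.306,0],[0,0,-1]),
([1.016,.572,-.395,1.869,.308,.76,-.064],[.342,-.394,.2],[.494,.87,0],[0,0,-1]),
([.625,.605,-.583,1.856,.446,.813,.034],[.492,-.182,.2],[-.222,.975,0],[0,0,-1]),
([-.026,.567,-.133,2.139,1.087,.727,-.865],[.49,-.185,.2],[-.181,.828,-.531],[.111,-.519,-.848]),
([-.049,.944,-.065,2.206,1.684,.606,-1.555],[.493,-.193,.021],[-.185,.83,-.525],[.104,-.515,-.851]),
([-.054,.931,-.06,2.198,1.665,.603,-1.532],[.499,-.193,.027],[-.184,.829,-.528],[.111,-.516,-.849]),
([-.068,.684,-.036,2.166,1.245,.609,-1.037],[.498,-.192,.142],[-.183,.831,-.526],[.11,-.514,-.851]),
([-.034,.962,-.022,2.191,1.739,.571,-1.567],[.498,-.211,.013],[-.189,.831,-.523],[.105,-.513,-.852]),
([.404,.717,-.263,1.88,.483,.657,-.538],[.496,-.216,.117],[.329,.937,-.12],[-.059,-.106,-.993]),
([.251,.816,-.039,1.58,.068,.869,-1.263],[.572,-.191,.117],[.984,.132,-.122],[-.123,.003,-.992]),
([.778,.824,-.654,2.08,1.119,.239,-2.109],[.539,-.168,.084],[.933,.162,.32],[.297,.152,-.943])]
LIM=np.array([[-3.01,3.01],[-.46,2.08],[-1.47,1.51],[.13,2.56],[-1,4.14],[.04,2.09],[-2.66,2.66]])
AX=[0,1,0,1,0,1,0]
def rot(ax,a):
    c,s=np.cos(a),np.sin(a)
    return np.array([[c,-s,0],[s,c,0],[0,0,1]]) if ax==0 else np.array([[c,0,s],[0,1,0],[-s,0,c]])
def fk(q,P,S):
    o=P[:7];L=P[7:]
    T=[(0,L[0]),(L[1],L[2]),(L[3],L[4]),(L[5],L[6])]
    R=np.eye(3);p=np.array([0,0,L[0]])
    for i in range(7):
        R=R@rot(AX[i],S[i]*q[i]+o[i])
        if i in(1,3,5)and 0: pass
        if i==2:p=p+R@[L[1],L[7],L[2]]
        if i==4:p=p+R@[L[3],L[8],L[4]]
        if i==6:p=p+R@[L[5],L[9],L[6]]
    return p,R
def res(P,S):
    out=[]
    for q,t,x,z in D:
        p,R=fk(q,P,S); out+=list((p-t)*5)+list(R[:,0]-x)+list(R[:,2]-z)
    return np.array(out+list(1e-3*P[[8,10,12,14,15,16]]))
def fit():
    best=None;rng=np.random.default_rng(0)
    for S in itertools.product([1,-1],[1],[1,-1],[1],[1,-1],[1],[1,-1]):
        for k in range(12):
            P=np.r_[rng.choice([0,np.pi/2,np.pi,-np.pi/2],7),.3,0,.4,0,.4,0,.3,0,0,0].astype(float);P[[1,3,5]]=rng.choice([0,0,np.pi/2,-np.pi/2],3)
            s=least_squares(res,P,args=(S,),max_nfev=60)
            if best is None or s.cost<best[0]: best=(s.cost,s.x,S)
        if best[0]<1e-3:break
    s=least_squares(res,best[1],args=(best[2],));return s.cost,s.x,best[2]
if __name__=='__main__':
    c,P,S=fit();print(c,np.round(P,3).tolist(),S);json.dump([P.tolist(),list(S)],open('kin.json','w'))
    print(np.abs(res(P,S)[:-6].reshape(-1,9)).max(0).round(4))
E
time timeout 500 python3 kin.py
```

```text
0.0017046329841035623 [-0.012, -3.145, -0.013, 3.147, -0.011, 0.005, 1.578, 0.348, -0.001, -0.564, 0.007, 0.351, 0.002, 0.356, -0.044, -0.0, -0.001] (-1, 1, 1, 1, -1, 1, -1)
[0.0254 0.0219 0.0164 0.0017 0.0036 0.0055 0.0065 0.0055 0.0028]
real	3m48.762s
user	3m45.605s
sys	0m0.264s
```

```bash
cat > scan.py <<'E'
from kin import *
P,S=json.load(open('kin.json'));P=np.array(P)
Q0=[np.array(d[0],float) for d in D]+[np.array([.2,.9,0,1.6,2.8,.6,1.]),np.array([.2,.9,0,1.6,2.0,.9,1.]),np.array([-.5,1.0,.5,1.6,3.0,1.0,-1.])]
def pose(g,th,ph):
    th,ph=np.radians([th,ph]);h=np.array([np.cos(ph),np.sin(ph),0]);u=np.array([0,0,1])
    z=np.sin(th)*h-np.cos(th)*u;x=np.cos(th)*h+np.sin(th)*u
    return np.array(g)+.058*z,np.c_[x,np.cross(z,x),z]
def ik(g,th,ph,starts=None):
    t,Rt=pose(g,th,ph);b=None;lo=LIM[:,0]+.04;hi=LIM[:,1]-.04
    def f(q):
        p,R=fk(q,P,S);return np.r_[(p-t)*5,(Ro.from_matrix(Rt.T@R)).as_rotvec()]
    for q0 in (starts or Q0[2::3]+Q0[-3:]):
        s=least_squares(f,np.clip(q0,lo+.01,hi-.01),bounds=(lo,hi),max_nfev=25,x_scale=1)
        if b is None or s.cost<b[0]:b=(s.cost,s.x)
        if s.cost<2e-5:break
    return b
if __name__=='__main__':
    for name,g,phs in (('stand',[.52,-.18,.04],(60,0,-30,-60,-90,-120)),('board',[.545,.159,.04],(0,-30,-60,-90))):
        for ph in phs:
            print(name,ph,[(th,'ok' if (b:=ik(g,th,ph))[0]<1e-4 else round(b[0],3), np.round(b[1][4:],1).tolist() if b[0]<1e-4 else '') for th in (-45,-30,0,30,60)],flush=True)
E
time timeout 300 python3 scan.py
```

```text
stand 60 [(-45, 'ok', [0.7, 0.9, -1.2]), (-30, 'ok', [0.7, 0.7, -1.1]), (0, 'ok', [0.3, 0.3, -0.6]), (30, 'ok', [0.7, 0.3, -0.6]), (60, 'ok', [-0.7, 0.6, 0.9])]
stand 0 [(-45, np.float64(0.066), ''), (-30, 'ok', [0.6, 1.3, -1.9]), (0, 'ok', [0.6, 0.3, -1.9]), (30, np.float64(0.012), ''), (60, 'ok', [3.6, 2.0, 1.4])]
stand -30 [(-45, np.float64(0.063), ''), (-30, np.float64(0.028), ''), (0, 'ok', [0.4, 0.3, -2.2]), (30, np.float64(0.008), ''), (60, np.float64(0.002), '')]
stand -60 [(-45, 'ok', [-0.1, 1.3, -2.2]), (-30, np.float64(0.017), ''), (0, 'ok', [-0.6, 0.3, -1.8]), (30, 'ok', [2.8, 0.4, 0.8]), (60, 'ok', [2.0, 1.2, 1.1])]
stand -90 [(-45, 'ok', [-0.6, 1.0, -2.1]), (-30, 'ok', [-0.8, 0.8, -2.0]), (0, 'ok', [1.1, 0.6, 2.4]), (30, 'ok', [1.5, 1.0, 1.8]), (60, 'ok', [1.3, 0.9, 1.6])]
stand -120 [(-45, 'ok', [1.1, 0.7, 2.3]), (-30, 'ok', [0.8, 0.4, 2.4]), (0, 'ok', [1.0, 0.5, 1.9]), (30, 'ok', [1.2, 1.3, 1.6]), (60, 'ok', [1.1, 1.6, 1.6])]
board 0 [(-45, 'ok', [0.4, 1.6, -2.2]), (-30, np.float64(0.033), ''), (0, 'ok', [-0.3, 0.3, -1.7]), (30, np.float64(0.003), ''), (60, 'ok', [2.6, 1.5, 0.9])]
board -30 [(-45, 'ok', [-0.2, 1.3, -2.1]), (-30, 'ok', [-0.3, 1.0, -2.0]), (0, 'ok', [0.0, 0.3, -2.5]), (30, np.float64(0.002), ''), (60, np.float64(0.002), '')]
board -60 [(-45, 'ok', [-0.4, 0.8, -2.4]), (-30, np.float64(0.002), ''), (0, 'ok', [-0.4, 0.3, -2.6]), (30, 'ok', [-0.7, 0.3, -2.6]), (60, 'ok', [1.0, 0.8, 1.8])]
board -90 [(-45, 'ok', [0.8, 0.4, 2.5]), (-30, 'ok', [1.1, 0.4, 2.1]), (0, 'ok', [0.9, 0.5, 1.9]), (30, 'ok', [0.6, 0.8, 2.0]), (60, 'ok', [0.7, 1.4, 1.9])]
real	0m16.531s
user	0m16.691s
sys	0m0.126s
```

Azimuth -90 (tool pointing right) has one continuous branch from -45° to +60°. I'll go there the long way round via positive yaw, straightening the tool first.

```bash
cat >> h.py <<'E'
def goal(gp,th,ph):
    "total shift (units of .25 m) and turn (units of 2 rad) from now to grasp point gp, tilt th, azimuth ph; min rows"
    from scan import pose
    s,R,g=st();t,Rt=pose(gp,th,ph);rv=Ro.from_matrix(Rt@R.T).as_rotvec();d=t-np.array(s['tool_pos'])
    print('GOAL d',np.round(d/.25,3).tolist(),'w',np.round(rv/2,3).tolist(),'rows>=%.1f'%max(np.linalg.norm(d)/.0417,np.degrees(np.linalg.norm(rv))/7.16))
E
python3 -m jog '[{"wx":-0.026,"wy":0.05,"wz":0,"dx":0,"dy":0,"dz":0.05,"hand":1},{"wx":-0.026,"wy":0.05,"wz":0,"dx":0,"dy":0,"dz":0.05,"hand":1},{"wx":-0.026,"wy":0.05,"wz":0,"dx":0,"dy":0,"dz":0.05,"hand":1},{"wx":0,"wy":0,"wz":0.058,"dx":0,"dy":0,"dz":0.05,"hand":1},{"wx":0,"wy":0,"wz":0.058,"dx":0,"dy":0,"dz":0,"hand":1}]' 50 >/dev/null
python3 -m jog '[{"wx":0,"wy":0,"wz":0.058,"dx":0,"dy":0,"dz":0,"hand":1},{"wx":0,"wy":0,"wz":0.058,"dx":0,"dy":0,"dz":0,"hand":1},{"wx":0,"wy":0,"wz":0.058,"dx":0,"dy":0,"dz":0,"hand":1},{"wx":0,"wy":0,"wz":0.058,"dx":0,"dy":0,"dz":0,"hand":1},{"wx":0,"wy":0,"wz":0.058,"dx":0,"dy":0,"dz":0,"hand":1}]' 50 >/dev/null
python3 -m jog '[{"wx":0,"wy":0,"wz":0.058,"dx":0,"dy":0,"dz":0,"hand":1},{"wx":0,"wy":0,"wz":0.058,"dx":0,"dy":0,"dz":0,"hand":1},{"wx":0,"wy":0,"wz":0.058,"dx":0,"dy":0,"dz":0,"hand":1},{"wx":0,"wy":0,"wz":0.058,"dx":0,"dy":0,"dz":0,"hand":1},{"wx":0,"wy":0,"wz":0.058,"dx":0,"dy":0,"dz":0,"hand":1}]' 50 >/dev/null
python3 -m jog '[{"wx":0,"wy":0,"wz":0.058,"dx":0,"dy":0,"dz":0,"hand":1},{"wx":0,"wy":0,"wz":0.058,"dx":0,"dy":0,"dz":0,"hand":1},{"wx":0,"wy":0,"wz":0.058,"dx":0,"dy":0,"dz":0,"hand":1},{"wx":0,"wy":0,"wz":0.058,"dx":0,"dy":0,"dz":0,"hand":1},{"wx":0,"wy":0,"wz":0.058,"dx":0,"dy":0,"dz":0,"hand":1}]' 50 >/dev/null
python3 -c "
from h import *
goal([.5,-.18,.15],0,-100)"
```

```text
t 12.88 tcp [0.542, -0.171, 0.127] grasp [0.544, -0.173, 0.185] 
 x [-0.559, 0.827, 0.049] y [0.828, 0.56, -0.008] z [-0.034, 0.037, -0.999] yawY 34.1 
 q [0.856, 1.042, -1.266, 1.736, 1.013, 1.228, -0.094] F [-0.333, 0.035, -3.816] op 0.653 ff 50.0
GOAL d [-0.166, -0.036, -0.141] w [0.012, -0.03, 1.186] rows>=19.0
```

```bash

python3 -m jog '[{"wx":0,"wy":0,"wz":0.058,"dx":-0.01,"dy":0,"dz":0,"hand":1},{"wx":0,"wy":0,"wz":0.058,"dx":-0.01,"dy":0,"dz":0,"hand":1},{"wx":0,"wy":0,"wz":0.058,"dx":-0.01,"dy":0,"dz":0,"hand":1},{"wx":0,"wy":0,"wz":0.058,"dx":-0.01,"dy":0,"dz":0,"hand":1},{"wx":0,"wy":0,"wz":0.058,"dx":-0.01,"dy":0,"dz":0,"hand":1}]' 50 >/dev/null
python3 -m jog '[{"wx":0,"wy":0,"wz":0.058,"dx":-0.01,"dy":0,"dz":0,"hand":1},{"wx":0,"wy":0,"wz":0.058,"dx":-0.01,"dy":0,"dz":0,"hand":1},{"wx":0,"wy":0,"wz":0.058,"dx":-0.01,"dy":0,"dz":0,"hand":1},{"wx":0,"wy":0,"wz":0.058,"dx":-0.01,"dy":0,"dz":0,"hand":1},{"wx":0,"wy":0,"wz":0.058,"dx":-0.01,"dy":0,"dz":0,"hand":1}]' 50 >/dev/null
python3 -c "
from h import *
goal([.5,-.18,.15],0,-100)"
```

```text
t 13.72 tcp [0.517, -0.171, 0.127] grasp [0.52, -0.17, 0.185] 
 x [-0.982, -0.183, 0.052] y [-0.183, 0.983, -0.005] z [-0.05, -0.015, -0.999] yawY 100.6 
 q [0.882, 1.104, -1.408, 1.807, 1.114, 1.367, 0.929] F [-0.02, -0.605, -3.177] op 0.656 ff 50.0
GOAL d [-0.067, -0.036, -0.141] w [0.022, -0.017, 0.606] rows>=9.7
```

```bash

python3 -m jog '[{"wx":0.002,"wy":-0.002,"wz":0.06,"dx":-0.005,"dy":0,"dz":0,"hand":1},{"wx":0.002,"wy":-0.002,"wz":0.06,"dx":-0.005,"dy":0,"dz":0,"hand":1},{"wx":0.002,"wy":-0.002,"wz":0.06,"dx":-0.005,"dy":0,"dz":0,"hand":1},{"wx":0.002,"wy":-0.002,"wz":0.06,"dx":-0.005,"dy":0,"dz":0,"hand":1},{"wx":0.002,"wy":-0.002,"wz":0.06,"dx":-0.005,"dy":0,"dz":0,"hand":1}]' 50 >/dev/null
python3 -m jog '[{"wx":0.002,"wy":-0.002,"wz":0.06,"dx":-0.005,"dy":0,"dz":0,"hand":1},{"wx":0.002,"wy":-0.002,"wz":0.06,"dx":-0.005,"dy":0,"dz":0,"hand":1},{"wx":0.002,"wy":-0.002,"wz":0.06,"dx":-0.005,"dy":0,"dz":0,"hand":1},{"wx":0.002,"wy":-0.002,"wz":0.06,"dx":-0.005,"dy":0,"dz":0,"hand":1},{"wx":0.002,"wy":-0.002,"wz":0.06,"dx":-0.005,"dy":0,"dz":0,"hand":1}]' 50 >/dev/null
python3 -c "
from h import *
goal([.5,-.18,.15],59,-100)"
```

```text
t 14.55 tcp [0.504, -0.171, 0.127] grasp [0.504, -0.171, 0.185] 
 x [-0.185, -0.983, -0.003] y [-0.983, 0.185, -0.002] z [0.002, 0.002, -1.0] yawY 169.3 
 q [0.935, 1.102, -1.446, 1.89, 1.152, 1.318, 2.084] F [0.012, 0.276, -2.762] op 0.650 ff 50.0
GOAL d [-0.051, -0.232, -0.029] w [-0.508, 0.093, 0.005] rows>=8.3
```

```bash

python3 -m jog '[{"wx":-0.0565,"wy":0.0103,"wz":0,"dx":-0.006,"dy":-0.03,"dz":-0.016,"hand":1},{"wx":-0.0565,"wy":0.0103,"wz":0,"dx":-0.006,"dy":-0.03,"dz":-0.016,"hand":1},{"wx":-0.0565,"wy":0.0103,"wz":0,"dx":-0.006,"dy":-0.03,"dz":-0.016,"hand":1},{"wx":-0.0565,"wy":0.0103,"wz":0,"dx":-0.006,"dy":-0.03,"dz":-0.016,"hand":1},{"wx":-0.0565,"wy":0.0103,"wz":0,"dx":-0.006,"dy":-0.03,"dz":-0.016,"hand":1}]' 50 >/dev/null
python3 -m jog '[{"wx":-0.0565,"wy":0.0103,"wz":0,"dx":-0.006,"dy":-0.03,"dz":-0.016,"hand":1},{"wx":-0.0565,"wy":0.0103,"wz":0,"dx":-0.006,"dy":-0.03,"dz":-0.016,"hand":1},{"wx":-0.0565,"wy":0.0103,"wz":0,"dx":-0.006,"dy":-0.03,"dz":-0.016,"hand":1},{"wx":-0.0565,"wy":0.0103,"wz":0,"dx":-0.006,"dy":-0.03,"dz":-0.016,"hand":1}]' 50 >/dev/null
cat >> h.py <<'E'
def boxax(R,z=(.109,-.515,-.851),y=(.977,.215,-.005),a=12.):
    z=np.array(z)/np.linalg.norm(z);y=np.array(y);R0=np.c_[np.cross(y,z),y,z];a=np.radians(a)
    B=R@R0.T@np.array([[np.cos(a),-np.sin(a),0],[np.sin(a),np.cos(a),0],[0,0,1]]);print('box axes x,y,z',np.round(B.T,3).tolist());return B
E
python3 - <<'E'
from h import *
goal([.5,-.19,.05],59,-100)
B=boxax(st()[1])
# turn still needed so that box y is vertical
v=B[:,1]*np.sign(B[2,1]);a=np.cross(v,[0,0,1]);print('turn units',np.round(a/2,4))
E
```

```text
t 15.30 tcp [0.493, -0.237, 0.092] grasp [0.501, -0.188, 0.122] 
 x [-0.104, -0.502, 0.859] y [-0.984, 0.18, -0.014] z [-0.147, -0.846, -0.512] yawY 169.7 
 q [0.263, 1.228, -0.859, 1.887, 1.37, 1.843, 1.535] F [0.673, -0.454, -5.024] op 0.656 ff 50.0
GOAL d [-0.005, -0.008, -0.289] w [0.003, 0.007, 0.003] rows>=1.7
t 15.30 tcp [0.493, -0.237, 0.092] grasp [0.501, -0.188, 0.122] 
 x [-0.104, -0.502, 0.859] y [-0.984, 0.18, -0.014] z [-0.147, -0.846, -0.512] yawY 169.7 
 q [0.263, 1.228, -0.859, 1.887, 1.37, 1.843, 1.535] F [0.673, -0.454, -5.024] op 0.656 ff 50.0
box axes x,y,z [[-0.983, 0.184, -0.021], [-0.018, 0.02, 1.0], [0.185, 0.983, -0.016]]
turn units [ 0.0098  0.0089 -0.    ]
```

```bash

python3 -m jog '[{"wx":0.005,"wy":0.0045,"wz":0,"dx":0,"dy":0,"dz":-0.1,"hand":1},{"wx":0.005,"wy":0.0045,"wz":0,"dx":0,"dy":0,"dz":-0.1,"hand":1},{"wx":0,"wy":0,"wz":0,"dx":0,"dy":0,"dz":-0.06,"hand":1},{"wx":0,"wy":0,"wz":0,"dx":0,"dy":0,"dz":-0.03,"hand":1},{"wx":0,"wy":0,"wz":0,"dx":0,"dy":0,"dz":0,"hand":1}]' 50
python3 -c "
from h import *
B=boxax(st()[1])"
```

```text
clock: 15.72
tool_pos: [0.4909, -0.2377, 0.018]
eef_rot: [-0.561, 0.67, -0.306, -0.376]
contact_force: [0.5, 1.0, -2.5]
opening: 0.658
finger_force: 50.0
t 15.72 tcp [0.491, -0.238, 0.018] grasp [0.5, -0.189, 0.049] 
 x [-0.087, -0.523, 0.848] y [-0.983, 0.182, 0.012] z [-0.16, -0.833, -0.53] yawY 169.5 
 q [0.261, 1.348, -0.822, 1.843, 1.441, 1.807, 1.515] F [0.456, 0.955, -2.467] op 0.658 ff 50.0
box axes x,y,z [[-0.983, 0.187, 0.004], [0.004, -0.005, 1.0], [0.187, 0.982, 0.004]]
```

```bash

python3 -m jog '[{"wx":0,"wy":0,"wz":0,"dx":0,"dy":0,"dz":-0.012,"hand":1},{"wx":0,"wy":0,"wz":0,"dx":0,"dy":0,"dz":-0.012,"hand":1},{"wx":0,"wy":0,"wz":0,"dx":0,"dy":0,"dz":0,"hand":1}]' | egrep 'pos|force'
python3 -m jog '[{"wx":0,"wy":0,"wz":0,"dx":0,"dy":0,"dz":-0.008,"hand":1},{"wx":0,"wy":0,"wz":0,"dx":0,"dy":0,"dz":0,"hand":1}]' | egrep 'pos|force'
python3 -m jog '[{"wx":0,"wy":0,"wz":0,"dx":0,"dy":0,"dz":-0.008,"hand":1},{"wx":0,"wy":0,"wz":0,"dx":0,"dy":0,"dz":0,"hand":1}]' | egrep 'pos|force'
```

```text
tool_pos: [0.4921, -0.2378, 0.0142]
contact_force: [0.2, 0.1, -3.5]
finger_force: 50.0
tool_pos: [0.4921, -0.2378, 0.0121]
contact_force: [0.1, 0.7, -3.2]
finger_force: 50.0
tool_pos: [0.4919, -0.2378, 0.0098]
contact_force: [0.1, 0.5, -3.1]
finger_force: 50.0
```

```bash

python3 -m jog '[{"wx":0,"wy":0,"wz":0,"dx":0,"dy":0,"dz":-0.006,"hand":1},{"wx":0,"wy":0,"wz":0,"dx":0,"dy":0,"dz":0,"hand":1}]' | egrep 'pos|force'
python3 -m jog '[{"wx":0,"wy":0,"wz":0,"dx":0,"dy":0,"dz":-0.006,"hand":1},{"wx":0,"wy":0,"wz":0,"dx":0,"dy":0,"dz":0,"hand":1}]' | egrep 'pos|force'
python3 -m jog '[{"wx":0,"wy":0,"wz":0,"dx":0,"dy":0,"dz":-0.004,"hand":1},{"wx":0,"wy":0,"wz":0,"dx":0,"dy":0,"dz":0,"hand":1}]' | egrep 'pos|force'
```

```text
tool_pos: [0.492, -0.2378, 0.0086]
contact_force: [0.2, 0.2, -2.6]
finger_force: 50.0
tool_pos: [0.492, -0.2378, 0.0085]
contact_force: [-0.3, 4.2, 6.3]
finger_force: 50.0
tool_pos: [0.492, -0.2378, 0.0085]
contact_force: [-3.0, 6.3, 9.5]
finger_force: 50.0
```

Contact. I release, then withdraw along the tool axis.

```bash

python3 -m jog '[{"wx":0,"wy":0,"wz":0,"dx":0,"dy":0,"dz":0.006,"hand":0.6},{"wx":0,"wy":0,"wz":0,"dx":0,"dy":0,"dz":0,"hand":0},{"wx":0,"wy":0,"wz":0,"dx":0,"dy":0,"dz":0,"hand":0},{"wx":0,"wy":0,"wz":0,"dx":0,"dy":0,"dz":0,"hand":0},{"wx":0,"wy":0,"wz":0,"dx":0,"dy":0,"dz":0,"hand":0}]' 10 | egrep 'pos|force|open'
python3 -m jog '[{"wx":0,"wy":0,"wz":0,"dx":0.01,"dy":0.05,"dz":0.032,"hand":0},{"wx":0,"wy":0,"wz":0,"dx":0.02,"dy":0.1,"dz":0.064,"hand":0},{"wx":0,"wy":0,"wz":0,"dx":0.02,"dy":0.1,"dz":0.064,"hand":0},{"wx":0,"wy":0,"wz":0,"dx":0.02,"dy":0.1,"dz":0.15,"hand":0},{"wx":0,"wy":0,"wz":0,"dx":0,"dy":0.02,"dz":0.15,"hand":0}]' 
python3 - <<'E'
from h import *
goal([.5,-.18,.2],0,-100)
k=r.camera_info('wrist');b=r.snapshot('wrist');cv2.imwrite('pics/w5.png',b[...,::-1]);r.snapshot('top');r.snapshot('scene')
for c in ('wrist','top','scene'):
  for q in('cheese_lid','cheese_box'): print(c,q,[(round(d['p'],2),np.round(d['bbox']).tolist()) for d in r.search_frame(c,q)])
E
```

```text
tool_pos: [0.4918, -0.2381, 0.0073]
contact_force: [0.4, 0.8, -0.4]
opening: 0.934
finger_force: 0.0
clock: 17.63
tool_pos: [0.5096, -0.1419, 0.1193]
eef_rot: [-0.563, 0.67, -0.306, -0.374]
contact_force: [1.6, 0.6, -0.0]
opening: 1.002
finger_force: 0.0
t 17.63 tcp [0.51, -0.142, 0.119] grasp [0.519, -0.094, 0.15] 
 x [-0.086, -0.526, 0.846] y [-0.984, 0.177, 0.011] z [-0.156, -0.832, -0.533] yawY 169.8 
 q [0.132, 1.205, -0.928, 1.778, 1.239, 1.908, 1.558] F [1.551, 0.568, -0.026] op 1.002 ff 0.0
GOAL d [-0.038, -0.153, 0.091] w [0.496, -0.093, -0.001] rows>=8.1
wrist cheese_lid [(0.68, [242.0, 219.0, 313.0, 281.0]), (0.63, [330.0, 157.0, 401.0, 204.0])]
wrist cheese_box [(0.98, [144.0, 158.0, 234.0, 230.0]), (0.59, [242.0, 216.0, 312.0, 285.0]), (0.56, [247.0, 180.0, 314.0, 218.0])]
top cheese_lid [(0.93, [367.0, 252.0, 384.0, 276.0]), (0.78, [155.0, 200.0, 195.0, 234.0])]
top cheese_box [(0.79, [341.0, 217.0, 357.0, 237.0]), (0.68, [361.0, 185.0, 387.0, 211.0]), (0.6, [196.0, 150.0, 208.0, 158.0]), (0.48, [278.0, 223.0, 289.0, 242.0])]
scene cheese_lid [(0.65, [364.0, 209.0, 384.0, 221.0]), (0.62, [178.0, 235.0, 219.0, 263.0]), (0.54, [324.0, 191.0, 339.0, 218.0])]
scene cheese_box [(0.81, [286.0, 209.0, 316.0, 232.0]), (0.57, [375.0, 196.0, 375.0, 208.0])]
```

The box stands on its end, with the seam centre at about (0.500, -0.195). I'll swing to a -35° tilt for the regrasp.

```bash

python3 -m jog '[{"wx":0.055,"wy":-0.0103,"wz":0,"dx":-0.004,"dy":0,"dz":0.03,"hand":0},{"wx":0.055,"wy":-0.0103,"wz":0,"dx":-0.004,"dy":-0.015,"dz":0.03,"hand":0},{"wx":0.055,"wy":-0.0103,"wz":0,"dx":-0.004,"dy":-0.017,"dz":0.03,"hand":0},{"wx":0.055,"wy":-0.0103,"wz":0,"dx":-0.004,"dy":-0.017,"dz":0.01,"hand":0},{"wx":0.055,"wy":-0.0103,"wz":0,"dx":-0.004,"dy":-0.017,"dz":0.01,"hand":0}]' 10 >/dev/null
python3 -m jog '[{"wx":0.055,"wy":-0.0103,"wz":0,"dx":-0.004,"dy":-0.017,"dz":0,"hand":0},{"wx":0.055,"wy":-0.0103,"wz":0,"dx":-0.004,"dy":-0.017,"dz":0,"hand":0},{"wx":0.055,"wy":-0.0103,"wz":0,"dx":-0.004,"dy":-0.017,"dz":0,"hand":0},{"wx":0.055,"wy":-0.0103,"wz":0,"dx":-0.004,"dy":-0.017,"dz":0,"hand":0},{"wx":0.055,"wy":-0.0103,"wz":0,"dx":0,"dy":0,"dz":0,"hand":0}]' 10 >/dev/null
python3 -c "
from h import *
goal([.499,-.200,.13],-35,-100.5)"
```

```text
t 18.92 tcp [0.5, -0.182, 0.147] grasp [0.498, -0.189, 0.204] 
 x [-0.177, -0.978, -0.111] y [-0.984, 0.178, 0.001] z [0.019, 0.109, -0.994] yawY 169.8 
 q [1.026, 1.069, -1.436, 1.849, 1.039, 1.236, 2.253] F [0.142, 1.043, -0.964] op 1.000 ff 0.0
GOAL d [0.022, 0.06, -0.257] w [0.246, -0.045, -0.002] rows>=4.0
```

```bash

python3 -m jog '[{"wx":0.049,"wy":-0.009,"wz":0,"dx":0.004,"dy":0.012,"dz":-0.02,"hand":0},{"wx":0.049,"wy":-0.009,"wz":0,"dx":0.004,"dy":0.012,"dz":-0.02,"hand":0},{"wx":0.049,"wy":-0.009,"wz":0,"dx":0.004,"dy":0.012,"dz":-0.02,"hand":0},{"wx":0.049,"wy":-0.009,"wz":0,"dx":0.004,"dy":0.012,"dz":-0.02,"hand":0},{"wx":0.049,"wy":-0.009,"wz":0,"dx":0.004,"dy":0.012,"dz":-0.02,"hand":0}]' 10 >/dev/null
python3 - <<'E'
from h import *
goal([.499,-.200,.058],-35,-100.5)
k=r.camera_info('wrist');b=r.snapshot('wrist');cv2.imwrite('pics/w6.png',b[...,::-1])
for q in('cheese_lid','cheese_box'): 
  for d in r.masks_of('wrist',q): print(q,round(d['p'],2),np.round(d['bbox']).tolist(),rect('wrist',d['region'],.076,k))
r.snapshot('top')
for q in('cheese_lid','cheese_box'): 
  for d in r.masks_of('top',q): print(q,round(d['p'],2),np.round(d['bbox']).tolist(),rect('top',d['region'],.076))
E
```

```text
t 19.33 tcp [0.505, -0.167, 0.121] grasp [0.499, -0.199, 0.169] 
 x [-0.148, -0.808, -0.571] y [-0.984, 0.18, 0.001] z [0.102, 0.562, -0.821] yawY 169.6 
 q [1.232, 1.306, -1.472, 1.733, 0.789, 1.098, 2.655] F [1.891, -0.438, -0.841] op 0.997 ff 0.0
GOAL d [0.001, -0.002, -0.443] w [0.002, -0.001, -0.001] rows>=2.7
cheese_lid 0.81 [237.0, 150.0, 322.0, 171.0] [500.9, -186.2, 56.6, 13.6, -11.7]
cheese_lid 0.7 [283.0, 334.0, 344.0, 352.0] [518.5, 201.6, 92.3, 70.5, -10.8]
cheese_box 0.69 [228.0, 34.0, 333.0, 152.0] [492.5, -228.0, 70.6, 57.5, 78.6]
cheese_box 0.68 [293.0, 189.0, 356.0, 261.0] [478.2, -104.4, 97.1, 47.8, -85.9]
cheese_box 0.66 [18.0, 0.0, 181.0, 52.0] [562.7, -279.9, 71.3, 22.2, -10.4]
cheese_lid 0.84 [365.0, 254.0, 386.0, 277.0] [378.6, -275.3, 73.9, 56.8, -13.8]
cheese_lid 0.76 [153.0, 200.0, 194.0, 234.0] [519.8, 315.8, 104.5, 83.9, -70.7]
cheese_lid 0.51 [336.0, 210.0, 350.0, 234.0] [497.2, -180.8, 62.0, 21.7, -10.2]
cheese_box 0.73 [275.0, 222.0, 305.0, 239.0] [472.0, -34.4, 76.6, 59.3, -89.4]
cheese_box 0.57 [341.0, 215.0, 362.0, 236.0] [491.5, -208.9, 64.8, 43.0, -12.3]
cheese_box 0.27 [195.0, 153.0, 210.0, 168.0] [686.7, 233.8, 54.2, 37.5, 39.5]
```

View pics/w6.png

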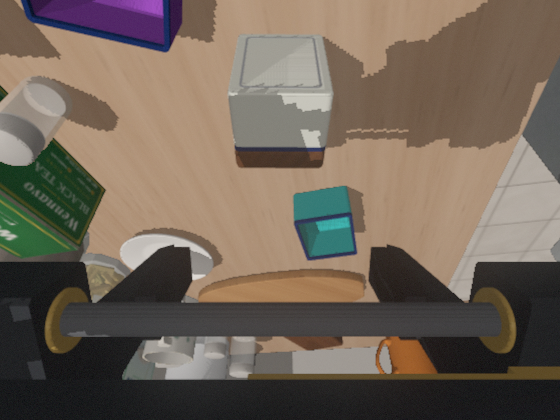

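The view shows the box standing, with its white base at (281,62), the blue seam at (281,150) and the lid edge at (281,160). The seam is at (0.4994, -0.194), as predicted. I'll ease the tilt to -27°, since q3 and q7 are at their limits, and then descend.

```bash

python3 -m jog '[{"wx":-0.035,"wy":0.0063,"wz":0,"dx":0,"dy":0,"dz":-0.04,"hand":0},{"wx":-0.035,"wy":0.0063,"wz":0,"dx":0,"dy":0,"dz":-0.05,"hand":0},{"wx":0,"wy":0,"wz":0,"dx":0,"dy":0,"dz":-0.05,"hand":0},{"wx":0,"wy":0,"wz":0,"dx":0,"dy":0,"dz":0,"hand":0}]' 10 >/dev/null
python3 -c "
from h import *
goal([.4985,-.1995,.058],-27,-101)"
```

```text
t 19.97 tcp [0.504, -0.164, 0.086] grasp [0.5, -0.19, 0.138] 
 x [-0.152, -0.884, -0.443] y [-0.986, 0.169, -0.0] z [0.075, 0.436, -0.897] yawY 170.3 
 q [1.156, 1.252, -1.383, 1.802, 0.909, 1.032, 2.541] F [-0.906, -0.922, -0.839] op 1.004 ff 0.0
GOAL d [-0.002, -0.037, -0.32] w [0.006, -0.001, -0.011] rows>=1.9
```

```bash

python3 -m jog '[{"wx":0,"wy":0,"wz":-0.005,"dx":0,"dy":-0.018,"dz":-0.08,"hand":0},{"wx":0,"wy":0,"wz":-0.005,"dx":0,"dy":-0.018,"dz":-0.08,"hand":0},{"wx":0,"wy":0,"wz":0,"dx":0,"dy":0,"dz":-0.08,"hand":0},{"wx":0,"wy":0,"wz":0,"dx":0,"dy":0,"dz":-0.07,"hand":0},{"wx":0,"wy":0,"wz":0,"dx":0,"dy":0,"dz":0,"hand":0}]' 10 >/dev/null
python3 -c "
from h import *
goal([.4985,-.1995,.058],-27,-101)"
```

```text
t 20.38 tcp [0.503, -0.175, 0.006] grasp [0.498, -0.201, 0.058] 
 x [-0.177, -0.878, -0.445] y [-0.981, 0.196, 0.005] z [0.083, 0.438, -0.895] yawY 168.7 
 q [1.153, 1.359, -1.29, 1.805, 1.024, 0.954, 2.528] F [-0.983, 0.524, 0.049] op 0.997 ff 0.0
GOAL d [0.004, 0.006, 0.003] w [0.004, -0.003, 0.002] rows>=0.1
```

```bash

python3 -m jog '[{"wx":0.002,"wy":0,"wz":0,"dx":0.002,"dy":0.006,"dz":0,"hand":0.2},{"wx":0,"wy":0,"wz":0,"dx":0,"dy":0,"dz":0,"hand":0.3},{"wx":0,"wy":0,"wz":0,"dx":0,"dy":0,"dz":0,"hand":1},{"wx":0,"wy":0,"wz":0,"dx":0,"dy":0,"dz":0,"hand":1},{"wx":0,"wy":0,"wz":0,"dx":0,"dy":0,"dz":0,"hand":1}]' 50 >/dev/null
python3 -m jog '[{"wx":0,"wy":0,"wz":0,"dx":0,"dy":0,"dz":0,"hand":1},{"wx":0,"wy":0,"wz":0,"dx":0,"dy":0,"dz":0,"hand":1},{"wx":0,"wy":0,"wz":0,"dx":0,"dy":0,"dz":0,"hand":1}]' 50 >/dev/null
python3 -c "
from h import *
goal([.4985,-.1995,.058],-27,-101)"
```

```text
t 21.05 tcp [0.505, -0.173, 0.01] grasp [0.5, -0.198, 0.062] 
 x [-0.174, -0.876, -0.449] y [-0.981, 0.195, -0.0] z [0.088, 0.44, -0.893] yawY 168.8 
 q [1.152, 1.355, -1.298, 1.805, 1.021, 0.954, 2.527] F [-2.779, -1.531, 6.071] op 0.653 ff 50.0
GOAL d [-0.008, -0.003, -0.016] w [0.003, -0.0, 0.002] rows>=0.1
```

Gripped. I'll lift, level the tool and carry the box toward the board.

```bash

python3 -m jog '[{"wx":0,"wy":0,"wz":0,"dx":0,"dy":0,"dz":0.05,"hand":1},{"wx":0,"wy":0,"wz":0,"dx":0,"dy":0,"dz":0.1,"hand":1},{"wx":0,"wy":0,"wz":0,"dx":0,"dy":0,"dz":0.14,"hand":1},{"wx":-0.055,"wy":0.0103,"wz":0,"dx":0,"dy":0,"dz":0.14,"hand":1},{"wx":-0.055,"wy":0.0103,"wz":0,"dx":0,"dy":0,"dz":0.14,"hand":1}]' 50 >/dev/null
python3 -m jog '[{"wx":-0.055,"wy":0.0103,"wz":0,"dx":0.01,"dy":0.1,"dz":0,"hand":1},{"wx":-0.055,"wy":0.0103,"wz":0,"dx":0.01,"dy":0.12,"dz":0,"hand":1},{"wx":0,"wy":0,"wz":0.03,"dx":0.01,"dy":0.12,"dz":0,"hand":1},{"wx":0,"wy":0,"wz":0.03,"dx":0.01,"dy":0.12,"dz":0,"hand":1},{"wx":0,"wy":0,"wz":0.03,"dx":0.01,"dy":0.12,"dz":0,"hand":1}]' 50 >/dev/null
python3 -m jog '[{"wx":0,"wy":0,"wz":0.03,"dx":0.01,"dy":0.12,"dz":0,"hand":1},{"wx":0,"wy":0,"wz":0.03,"dx":0.01,"dy":0.12,"dz":0,"hand":1},{"wx":0,"wy":0,"wz":0.03,"dx":0.01,"dy":0.12,"dz":0,"hand":1},{"wx":0,"wy":0,"wz":0.03,"dx":0.01,"dy":0.12,"dz":0,"hand":1},{"wx":0,"wy":0,"wz":0,"dx":0.01,"dy":0.12,"dz":0,"hand":1}]' 50 >/dev/null
python3 -c "
from h import *
goal([.556,.182,.12],63,-75)"
```

```text
t 22.30 tcp [0.53, 0.123, 0.152] grasp [0.53, 0.122, 0.21] 
 x [0.226, -0.974, -0.018] y [-0.974, -0.226, -0.004] z [0.0, 0.019, -1.0] yawY -167.0 
 q [0.353, 0.966, -1.284, 1.838, 1.012, 1.169, 2.086] F [0.668, -0.439, -3.468] op 0.655 ff 50.0
GOAL d [0.157, 0.035, -0.232] w [-0.543, -0.133, 0.014] rows>=8.9
```

```bash

python3 -m jog '[{"wx":-0.0543,"wy":-0.0133,"wz":0.0014,"dx":0.016,"dy":0.0035,"dz":-0.012,"hand":1},{"wx":-0.0543,"wy":-0.0133,"wz":0.0014,"dx":0.016,"dy":0.0035,"dz":-0.012,"hand":1},{"wx":-0.0543,"wy":-0.0133,"wz":0.0014,"dx":0.016,"dy":0.0035,"dz":-0.012,"hand":1},{"wx":-0.0543,"wy":-0.0133,"wz":0.0014,"dx":0.016,"dy":0.0035,"dz":-0.012,"hand":1},{"wx":-0.0543,"wy":-0.0133,"wz":0.0014,"dx":0.016,"dy":0.0035,"dz":-0.012,"hand":1}]' 50 >/dev/null
python3 -m jog '[{"wx":-0.0543,"wy":-0.0133,"wz":0.0014,"dx":0.016,"dy":0.0035,"dz":-0.012,"hand":1},{"wx":-0.0543,"wy":-0.0133,"wz":0.0014,"dx":0.016,"dy":0.0035,"dz":-0.012,"hand":1},{"wx":-0.0543,"wy":-0.0133,"wz":0.0014,"dx":0.016,"dy":0.0035,"dz":-0.012,"hand":1},{"wx":-0.0543,"wy":-0.0133,"wz":0.0014,"dx":0.016,"dy":0.0035,"dz":-0.012,"hand":1},{"wx":-0.0543,"wy":-0.0133,"wz":0.0014,"dx":0.016,"dy":0.0035,"dz":-0.012,"hand":1}]' 50 >/dev/null
cat >> h.py <<'E'
def boxax2(R):
    z=np.array([.088,.44,-.893]);z/=np.linalg.norm(z);y=np.array([-.981,.195,0]);R0=np.c_[np.cross(y,z),y,z]
    B0=np.c_[[-.981,.195,0],[0,0,1],[.195,.981,0]]  # box axes in world at that grasp
    B=R@R0.T@B0;print('box x,y,z',np.round(B.T,3).tolist(),'turn to invert',np.round(np.cross(B[:,2],[0,0,-1])/2,4));return B
E
python3 -c "
from h import *
goal([.556,.182,.06],63,-75);boxax2(st()[1])"
```

```text
t 23.13 tcp [0.57, 0.133, 0.121] grasp [0.557, 0.183, 0.148] 
 x [0.115, -0.439, 0.891] y [-0.966, -0.26, -0.003] z [0.233, -0.86, -0.454] yawY -165.0 
 q [-0.469, 1.206, -0.691, 1.548, 1.225, 1.862, 1.736] F [0.284, -0.118, -4.278] op 0.656 ff 50.0
GOAL d [-0.003, -0.005, -0.351] w [-0.0, 0.001, -0.0] rows>=2.1
t 23.13 tcp [0.57, 0.133, 0.121] grasp [0.557, 0.183, 0.148] 
 x [0.115, -0.439, 0.891] y [-0.966, -0.26, -0.003] z [0.233, -0.86, -0.454] yawY -165.0 
 q [-0.469, 1.206, -0.691, 1.548, 1.225, 1.862, 1.736] F [0.284, -0.118, -4.278] op 0.656 ff 50.0
box x,y,z [[-0.966, -0.259, -0.003], [-0.26, 0.966, 0.005], [0.001, 0.006, -1.0]] turn to invert [-0.0029  0.0007  0.    ]
```

```bash

python3 -m jog '[{"wx":-0.003,"wy":0.0007,"wz":0,"dx":0,"dy":0,"dz":-0.1,"hand":1},{"wx":0,"wy":0,"wz":0,"dx":0,"dy":0,"dz":-0.12,"hand":1},{"wx":0,"wy":0,"wz":0,"dx":0,"dy":0,"dz":-0.1,"hand":1},{"wx":0,"wy":0,"wz":0,"dx":0,"dy":0,"dz":-0.05,"hand":1},{"wx":0,"wy":0,"wz":0,"dx":0,"dy":0,"dz":0,"hand":1}]' 50 >/dev/null
python3 - <<'E'
from h import *
B=boxax2(st()[1])
r.snapshot('top')
for q in('cheese_box','breakfast_board'): 
  for d in r.masks_of('top',q): print(q,round(d['p'],2),np.round(d['bbox']).tolist(),rect('top',d['region'],.085 if q=='cheese_box' else .016))
E
```

```text
t 23.55 tcp [0.569, 0.131, 0.026] grasp [0.556, 0.181, 0.052] 
 x [0.12, -0.433, 0.893] y [-0.966, -0.257, 0.005] z [0.228, -0.864, -0.45] yawY -165.1 
 q [-0.484, 1.355, -0.654, 1.497, 1.284, 1.809, 1.679] F [-0.359, -0.492, -2.654] op 0.650 ff 50.0
box x,y,z [[-0.967, -0.257, 0.006], [-0.257, 0.966, 0.001], [-0.005, -0.0, -1.0]] turn to invert [ 0.0002 -0.0027  0.    ]
cheese_box 0.84 [278.0, 223.0, 302.0, 240.0] [472.5, -31.5, 70.5, 61.7, -89.4]
cheese_box 0.69 [359.0, 186.0, 386.0, 214.0] [565.6, -278.8, 81.4, 61.7, -22.9]
cheese_box 0.6 [216.0, 189.0, 242.0, 213.0] [559.1, 157.2, 78.4, 67.0, -76.8]
breakfast_board 0.75 [208.0, 162.0, 250.0, 245.0] [565.8, 155.6, 274.6, 124.4, 6.4]
```

```bash

python3 -m jog '[{"wx":0,"wy":-0.002,"wz":0,"dx":0,"dy":0,"dz":-0.014,"hand":1},{"wx":0,"wy":0,"wz":0,"dx":0,"dy":0,"dz":-0.014,"hand":1},{"wx":0,"wy":0,"wz":0,"dx":0,"dy":0,"dz":0,"hand":1}]' | egrep 'pos|t_force'
python3 -m jog '[{"wx":0,"wy":0,"wz":0,"dx":0,"dy":0,"dz":-0.008,"hand":1},{"wx":0,"wy":0,"wz":0,"dx":0,"dy":0,"dz":0,"hand":1}]' | egrep 'pos|t_force'
python3 -m jog '[{"wx":0,"wy":0,"wz":0,"dx":0,"dy":0,"dz":-0.006,"hand":1},{"wx":0,"wy":0,"wz":0,"dx":0,"dy":0,"dz":0,"hand":1}]' | egrep 'pos|t_force'
python3 -m jog '[{"wx":0,"wy":0,"wz":0,"dx":0,"dy":0,"dz":-0.006,"hand":1},{"wx":0,"wy":0,"wz":0,"dx":0,"dy":0,"dz":0,"hand":1}]' | egrep 'pos|t_force'
python3 -c "
from h import *
boxax2(st()[1])"
```

```text
tool_pos: [0.5706, 0.1308, 0.0224]
contact_force: [-0.1, -0.3, -3.4]
tool_pos: [0.5704, 0.1307, 0.0202]
contact_force: [-0.1, -0.7, -2.9]
tool_pos: [0.5704, 0.1307, 0.0185]
contact_force: [-0.2, 0.3, -3.4]
tool_pos: [0.5704, 0.1307, 0.017]
contact_force: [-0.3, -0.4, -3.8]
t 24.45 tcp [0.57, 0.131, 0.017] grasp [0.557, 0.181, 0.043] 
 x [0.113, -0.433, 0.894] y [-0.966, -0.257, -0.003] z [0.231, -0.864, -0.448] yawY -165.1 
 q [-0.487, 1.37, -0.648, 1.488, 1.293, 1.804, 1.669] F [-0.267, -0.413, -3.785] op 0.656 ff 50.0
box x,y,z [[-0.967, -0.257, -0.003], [-0.257, 0.966, -0.002], [0.003, -0.001, -1.0]] turn to invert [0.0003 0.0015 0.    ]
```

```bash

python3 -m jog '[{"wx":0,"wy":0.0005,"wz":0,"dx":0,"dy":0,"dz":-0.006,"hand":1},{"wx":0,"wy":0,"wz":0,"dx":0,"dy":0,"dz":0,"hand":1}]' | egrep 'pos|t_force'
python3 -m jog '[{"wx":0,"wy":0,"wz":0,"dx":0,"dy":0,"dz":-0.006,"hand":1},{"wx":0,"wy":0,"wz":0,"dx":0,"dy":0,"dz":0,"hand":1}]' | egrep 'pos|t_force'
python3 -m jog '[{"wx":0,"wy":0,"wz":0,"dx":0,"dy":0,"dz":-0.005,"hand":1},{"wx":0,"wy":0,"wz":0,"dx":0,"dy":0,"dz":0,"hand":1}]' | egrep 'pos|t_force'
```

```text
tool_pos: [0.5704, 0.1306, 0.0155]
contact_force: [1.0, -0.5, -3.4]
tool_pos: [0.5703, 0.1307, 0.0139]
contact_force: [1.0, -0.7, -3.2]
tool_pos: [0.5704, 0.1306, 0.0127]
contact_force: [0.4, -0.6, -3.5]
```

```bash

python3 -m jog '[{"wx":0,"wy":0.0,"wz":0,"dx":0,"dy":0,"dz":-0.005,"hand":1},{"wx":0,"wy":0,"wz":0,"dx":0,"dy":0,"dz":0,"hand":1}]' | egrep 'pos|t_force'
python3 -m jog '[{"wx":0,"wy":0,"wz":0,"dx":0,"dy":0,"dz":-0.004,"hand":1},{"wx":0,"wy":0,"wz":0,"dx":0,"dy":0,"dz":0,"hand":1}]' | egrep 'pos|t_force'
python3 -m jog '[{"wx":0,"wy":0,"wz":0,"dx":0,"dy":0,"dz":-0.004,"hand":1},{"wx":0,"wy":0,"wz":0,"dx":0,"dy":0,"dz":0,"hand":1}]' | egrep 'pos|t_force'
```

```text
tool_pos: [0.5704, 0.1307, 0.0115]
contact_force: [0.1, -1.2, -3.3]
tool_pos: [0.5704, 0.1307, 0.0106]
contact_force: [-0.2, -0.5, -3.3]
tool_pos: [0.5705, 0.1307, 0.0099]
contact_force: [0.4, 0.3, -1.6]
```

```bash

python3 -m jog '[{"wx":0,"wy":0,"wz":0,"dx":0,"dy":0,"dz":-0.003,"hand":1},{"wx":0,"wy":0,"wz":0,"dx":0,"dy":0,"dz":0,"hand":1}]' | egrep 'pos|t_force'
python3 -m jog '[{"wx":0,"wy":0,"wz":0,"dx":0,"dy":0,"dz":-0.003,"hand":1},{"wx":0,"wy":0,"wz":0,"dx":0,"dy":0,"dz":0,"hand":1}]' | egrep 'pos|t_force'
```

```text
tool_pos: [0.5705, 0.1307, 0.0099]
contact_force: [-1.2, 1.7, 2.7]
tool_pos: [0.5705, 0.1307, 0.01]
contact_force: [-1.6, 1.6, 5.4]
```

The lid is on the board (grasp z 0.036, as expected). I release, hold, then back away.

```bash

python3 -m jog '[{"wx":0,"wy":0,"wz":0,"dx":0,"dy":0,"dz":0.004,"hand":0.5},{"wx":0,"wy":0,"wz":0,"dx":0,"dy":0,"dz":0,"hand":0},{"wx":0,"wy":0,"wz":0,"dx":0,"dy":0,"dz":0,"hand":0},{"wx":0,"wy":0,"wz":0,"dx":0,"dy":0,"dz":0,"hand":0},{"wx":0,"wy":0,"wz":0,"dx":0,"dy":0,"dz":0,"hand":0}]' 10 | egrep 'pos|force|open'
python3 -m jog '[{"wx":0,"wy":0,"wz":0,"dx":-0.012,"dy":0.043,"dz":0.022,"hand":0},{"wx":0,"wy":0,"wz":0,"dx":-0.023,"dy":0.086,"dz":0.045,"hand":0},{"wx":0,"wy":0,"wz":0,"dx":-0.023,"dy":0.086,"dz":0.045,"hand":0},{"wx":0,"wy":0,"wz":0,"dx":-0.012,"dy":0.04,"dz":0.12,"hand":0},{"wx":0,"wy":0,"wz":0,"dx":0,"dy":0,"dz":0.15,"hand":0}]' 10 | egrep 'pos|force|open'
python3 - <<'E'
from h import *
r.snapshot('top')
for d in r.masks_of('top','cheese_box'): print(round(d['p'],2),np.round(d['bbox']).tolist(),rect('top',d['region'],.072))
goal([.559,.16,.16],0,-75)
E
```

```text
tool_pos: [0.5705, 0.1304, 0.0091]
contact_force: [-0.5, -0.3, -0.3]
opening: 0.935
finger_force: 0.0
tool_pos: [0.5505, 0.198, 0.1035]
contact_force: [0.4, -0.1, 0.7]
opening: 0.996
finger_force: 0.0
0.72 [362.0, 185.0, 385.0, 212.0] [569.3, -281.6, 79.3, 58.0, -23.3]
0.68 [275.0, 223.0, 304.0, 242.0] [473.4, -33.2, 74.3, 62.0, -85.1]
0.6 [215.0, 189.0, 242.0, 213.0] [559.7, 156.9, 77.3, 62.3, -75.3]
t 26.72 tcp [0.553, 0.198, 0.11] grasp [0.54, 0.248, 0.136] 
 x [0.109, -0.439, 0.892] y [-0.966, -0.259, -0.009] z [0.234, -0.861, -0.452] yawY -165.0 
 q [-0.567, 1.253, -0.702, 1.425, 1.193, 1.917, 1.74] F [-0.012, 0.543, -0.425] op 0.999 ff 0.0
GOAL d [0.022, -0.153, -0.03] w [0.531, 0.146, 0.002] rows>=8.8
```

```bash

python3 -m jog '[{"wx":0.059,"wy":0.0162,"wz":0,"dx":0.0025,"dy":0,"dz":0.05,"hand":0},{"wx":0.059,"wy":0.0162,"wz":0,"dx":0.0025,"dy":-0.017,"dz":0.04,"hand":0},{"wx":0.059,"wy":0.0162,"wz":0,"dx":0.0025,"dy":-0.017,"dz":0,"hand":0},{"wx":0.059,"wy":0.0162,"wz":0,"dx":0.0025,"dy":-0.017,"dz":0,"hand":0},{"wx":0.059,"wy":0.0162,"wz":0,"dx":0.0025,"dy":-0.017,"dz":0,"hand":0}]' 10 >/dev/null
python3 -m jog '[{"wx":0.059,"wy":0.0162,"wz":0,"dx":0.0025,"dy":-0.017,"dz":0,"hand":0},{"wx":0.059,"wy":0.0162,"wz":0,"dx":0.0025,"dy":-0.017,"dz":0,"hand":0},{"wx":0.059,"wy":0.0162,"wz":0,"dx":0.0025,"dy":-0.017,"dz":0,"hand":0},{"wx":0.059,"wy":0.0162,"wz":0,"dx":0.0025,"dy":-0.017,"dz":0,"hand":0},{"wx":0,"wy":0,"wz":0,"dx":0,"dy":-0.01,"dz":0,"hand":0}]' 10 >/dev/null
python3 - <<'E'
from h import *
goal([.5595,.158,.063],0,-75)
k=r.camera_info('wrist');b=r.snapshot('wrist');cv2.imwrite('pics/w7.png',b[...,::-1])
for d in r.masks_of('wrist','cheese_box'): print(round(d['p'],2),np.round(d['bbox']).tolist(),rect('wrist',d['region'],.072,k))
E
```

```text
t 27.55 tcp [0.562, 0.148, 0.126] grasp [0.562, 0.149, 0.184] 
 x [0.245, -0.97, 0.007] y [-0.97, -0.244, 0.007] z [-0.005, -0.008, -1.0] yawY -165.8 
 q [0.264, 1.025, -1.231, 1.738, 1.045, 1.204, 2.113] F [-0.327, -1.563, -1.93] op 0.998 ff 0.0
GOAL d [-0.009, 0.04, -0.484] w [0.004, -0.003, 0.007] rows>=2.9
0.93 [386.0, 1.0, 488.0, 67.0] [490.5, 2.7, 65.7, 39.5, 14.3]
```

```bash

python3 -m jog '[{"wx":0.004,"wy":-0.003,"wz":0.007,"dx":-0.009,"dy":0.03,"dz":-0.08,"hand":0},{"wx":0,"wy":0,"wz":0,"dx":0,"dy":0.005,"dz":-0.12,"hand":0},{"wx":0,"wy":0,"wz":0,"dx":0,"dy":0,"dz":-0.12,"hand":0},{"wx":0,"wy":0,"wz":0,"dx":0,"dy":0,"dz":-0.11,"hand":0},{"wx":0,"wy":0,"wz":0,"dx":0,"dy":0,"dz":-0.04,"hand":0}]' 10 >/dev/null
python3 -m jog '[{"wx":0,"wy":0,"wz":0,"dx":0,"dy":0,"dz":0,"hand":0}]' 10 >/dev/null
python3 - <<'E'
from h import *
goal([.5595,.158,.060],0,-75)
E
```

```text
t 28.15 tcp [0.554, 0.168, 0.008] grasp [0.554, 0.168, 0.066] 
 x [0.277, -0.961, 0.0] y [-0.961, -0.277, 0.002] z [-0.002, -0.001, -1.0] yawY -163.9 
 q [0.192, 1.181, -1.119, 1.804, 1.248, 1.07, 1.985] F [-0.186, -0.385, 0.547] op 0.999 ff 0.0
GOAL d [0.022, -0.04, -0.022] w [0.0, -0.001, -0.009] rows>=0.3
```

```bash

python3 -m jog '[{"wx":0,"wy":0,"wz":-0.008,"dx":0.02,"dy":-0.035,"dz":-0.02,"hand":0},{"wx":0,"wy":0,"wz":0,"dx":0,"dy":0,"dz":0,"hand":0},{"wx":0,"wy":0,"wz":0,"dx":0,"dy":0,"dz":0,"hand":0.2}]' 10 >/dev/null
python3 - <<'E'
from h import *
goal([.5595,.158,.060],0,-75)
E
```

```text
t 28.40 tcp [0.563, 0.158, 0.006] grasp [0.562, 0.158, 0.064] 
 x [0.256, -0.967, -0.001] y [-0.967, -0.256, -0.004] z [0.004, 0.002, -1.0] yawY -165.1 
 q [0.211, 1.184, -1.115, 1.796, 1.253, 1.066, 1.988] F [0.693, 0.334, 0.176] op 0.946 ff 0.0
GOAL d [-0.012, 0.001, -0.016] w [-0.001, 0.002, 0.001] rows>=0.1
```

```bash

python3 -m jog '[{"wx":0,"wy":0,"wz":0,"dx":-0.01,"dy":0,"dz":-0.01,"hand":0.3},{"wx":0,"wy":0,"wz":0,"dx":0,"dy":0,"dz":0,"hand":0.5},{"wx":0,"wy":0,"wz":0,"dx":0,"dy":0,"dz":0,"hand":0.5},{"wx":0,"wy":0,"wz":0,"dx":0,"dy":0,"dz":0,"hand":0.5},{"wx":0,"wy":0,"wz":0,"dx":0,"dy":0,"dz":0,"hand":0.5}]' 20 | egrep 'pos|force|open'
python3 -m jog '[{"wx":0,"wy":0,"wz":0,"dx":0,"dy":0,"dz":0,"hand":1},{"wx":0,"wy":0,"wz":0,"dx":0,"dy":0,"dz":0,"hand":1},{"wx":0,"wy":0,"wz":0,"dx":0,"dy":0,"dz":0,"hand":1}]' 20
python3 - <<'E'
from h import *
goal([.5595,.158,.060],0,-75)
E
```

```text
tool_pos: [0.5596, 0.1583, 0.0028]
contact_force: [2.8, 0.2, 2.4]
opening: 0.657
finger_force: 20.0
clock: 29.07
tool_pos: [0.5596, 0.1583, 0.0028]
eef_rot: [0.793, -0.609, 0.001, -0.002]
contact_force: [1.8, -0.1, 4.9]
opening: 0.657
finger_force: 20.0
t 29.07 tcp [0.56, 0.158, 0.003] grasp [0.559, 0.158, 0.061] 
 x [0.258, -0.966, -0.001] y [-0.966, -0.258, -0.004] z [0.003, 0.002, -1.0] yawY -165.1 
 q [0.209, 1.187, -1.112, 1.804, 1.261, 1.061, 1.978] F [1.821, -0.093, 4.873] op 0.657 ff 20.0
GOAL d [-0.0, -0.001, -0.003] w [-0.001, 0.002, 0.001] rows>=0.0
```

Gripped on the box alone. I lift slowly straight up.

```bash

python3 -m jog '[{"wx":0,"wy":0,"wz":0,"dx":0,"dy":0,"dz":0.015,"hand":1},{"wx":0,"wy":0,"wz":0,"dx":0,"dy":0,"dz":0.025,"hand":1},{"wx":0,"wy":0,"wz":0,"dx":0,"dy":0,"dz":0.03,"hand":1},{"wx":0,"wy":0,"wz":0,"dx":0,"dy":0,"dz":0.03,"hand":1},{"wx":0,"wy":0,"wz":0,"dx":0,"dy":0,"dz":0.03,"hand":1}]' 20 | egrep 'pos|force|open'
python3 -m jog '[{"wx":0,"wy":0,"wz":0,"dx":0,"dy":0,"dz":0.03,"hand":1},{"wx":0,"wy":0,"wz":0,"dx":0,"dy":0,"dz":0.04,"hand":1},{"wx":0,"wy":0,"wz":0,"dx":0,"dy":0,"dz":0.06,"hand":1},{"wx":0,"wy":0,"wz":0,"dx":0,"dy":0,"dz":0.08,"hand":1},{"wx":0,"wy":0,"wz":0,"dx":0,"dy":0,"dz":0.08,"hand":1}]' 20 | egrep 'pos|force|open'
python3 - <<'E'
from h import *
st()
for c in('top','scene'):
  b=r.snapshot(c);cv2.imwrite('pics/%s_l.png'%c,b[...,::-1])
  for q in ('cheese','cheese_lid','cheese_box'):
    for d in r.masks_of(c,q)[:4]: 
      m=d['region'];print(c,q,round(d['p'],2),np.round(d['bbox']).tolist(),b[m].mean(0).round().tolist() if m.any() else '')
E
```

```text
tool_pos: [0.5584, 0.1579, 0.0355]
contact_force: [0.8, -1.1, -1.4]
opening: 0.661
finger_force: 20.0
tool_pos: [0.5583, 0.1579, 0.1084]
contact_force: [0.1, 1.0, -1.2]
opening: 0.656
finger_force: 20.0
t 29.90 tcp [0.558, 0.158, 0.108] grasp [0.558, 0.158, 0.166] 
 x [0.258, -0.966, -0.001] y [-0.966, -0.258, -0.001] z [0.001, 0.001, -1.0] yawY -165.0 
 q [0.247, 1.044, -1.215, 1.762, 1.078, 1.168, 2.087] F [0.135, 0.961, -1.225] op 0.656 ff 20.0
top cheese 0.17 [153.0, 155.0, 174.0, 177.0] [206.0, 198.0, 186.0]
top cheese_lid 0.89 [154.0, 198.0, 194.0, 232.0] [108.0, 71.0, 48.0]
top cheese_lid 0.83 [365.0, 254.0, 385.0, 277.0] [79.0, 181.0, 94.0]
top cheese_lid 0.47 [258.0, 149.0, 294.0, 164.0] [247.0, 245.0, 239.0]
top cheese_lid 0.41 [239.0, 209.0, 244.0, 210.0] [114.0, 79.0, 52.0]
top cheese_box 0.78 [276.0, 221.0, 304.0, 241.0] [65.0, 159.0, 157.0]
top cheese_box 0.54 [218.0, 196.0, 241.0, 207.0] [196.0, 196.0, 186.0]
scene cheese 0.63 [229.0, 212.0, 254.0, 228.0] [118.0, 87.0, 40.0]
scene cheese_lid 0.85 [177.0, 235.0, 218.0, 262.0] [60.0, 39.0, 26.0]
scene cheese_lid 0.62 [362.0, 208.0, 385.0, 224.0] [39.0, 89.0, 47.0]
scene cheese_lid 0.51 [225.0, 223.0, 256.0, 235.0] [49.0, 33.0, 22.0]
scene cheese_box 0.95 [222.0, 183.0, 251.0, 206.0] [103.0, 103.0, 97.0]
scene cheese_box 0.86 [328.0, 189.0, 348.0, 207.0] [48.0, 24.0, 64.0]
scene cheese_box 0.85 [284.0, 210.0, 314.0, 234.0] [30.0, 66.0, 66.0]
```

The scene view shows yellow cheese on the upturned lid at (241,220), and the wrist load has dropped to the empty box. I carry the box to the free spot at (0.495, -0.165).

```bash

python3 -m jog '[{"wx":0,"wy":0,"wz":0,"dx":-0.01,"dy":-0.06,"dz":0.04,"hand":1},{"wx":0,"wy":0,"wz":0,"dx":-0.023,"dy":-0.118,"dz":0.02,"hand":1},{"wx":0,"wy":0,"wz":0,"dx":-0.023,"dy":-0.118,"dz":0,"hand":1},{"wx":0,"wy":0,"wz":0,"dx":-0.023,"dy":-0.118,"dz":0,"hand":1},{"wx":0,"wy":0,"wz":0,"dx":-0.023,"dy":-0.118,"dz":0,"hand":1}]' 20 >/dev/null
python3 -m jog '[{"wx":0,"wy":0,"wz":0,"dx":-0.023,"dy":-0.118,"dz":0,"hand":1},{"wx":0,"wy":0,"wz":0,"dx":-0.023,"dy":-0.118,"dz":0,"hand":1},{"wx":0,"wy":0,"wz":0,"dx":-0.023,"dy":-0.118,"dz":0,"hand":1},{"wx":0,"wy":0,"wz":0,"dx":-0.023,"dy":-0.118,"dz":0,"hand":1},{"wx":0,"wy":0,"wz":0,"dx":-0.023,"dy":-0.118,"dz":0,"hand":1}]' 20 >/dev/null
python3 -m jog '[{"wx":0,"wy":0,"wz":0,"dx":-0.023,"dy":-0.118,"dz":0,"hand":1},{"wx":0,"wy":0,"wz":0,"dx":0,"dy":-0.05,"dz":0,"hand":1},{"wx":0,"wy":0,"wz":0,"dx":0,"dy":0,"dz":0,"hand":1}]' 20 >/dev/null
python3 -c "
from h import *
goal([.495,-.165,.029],0,-75)"
```

```text
t 31.38 tcp [0.497, -0.169, 0.121] grasp [0.497, -0.169, 0.179] 
 x [0.251, -0.968, -0.0] y [-0.968, -0.251, 0.001] z [-0.001, -0.0, -1.0] yawY -165.4 
 q [0.9, 1.009, -1.285, 1.914, 1.091, 1.156, 2.568] F [0.458, 0.045, -1.693] op 0.656 ff 20.0
GOAL d [-0.01, 0.015, -0.599] w [0.0, -0.001, 0.004] rows>=3.6
```

```bash

python3 -m jog '[{"wx":0,"wy":0,"wz":0,"dx":0,"dy":0,"dz":-0.12,"hand":1},{"wx":0,"wy":0,"wz":0,"dx":0,"dy":0,"dz":-0.14,"hand":1},{"wx":0,"wy":0,"wz":0,"dx":0,"dy":0,"dz":-0.14,"hand":1},{"wx":0,"wy":0,"wz":0,"dx":0,"dy":0,"dz":-0.1,"hand":1},{"wx":0,"wy":0,"wz":0,"dx":0,"dy":0,"dz":-0.03,"hand":1}]' 20 >/dev/null
python3 -m jog '[{"wx":0,"wy":0,"wz":0,"dx":0,"dy":0,"dz":0,"hand":1},{"wx":0,"wy":0,"wz":0,"dx":0,"dy":0,"dz":0,"hand":1}]' 20 >/dev/null
python3 -c "
from h import *
goal([.495,-.165,.029],0,-75)"
```

```text
t 31.97 tcp [0.5, -0.163, -0.009] grasp [0.499, -0.163, 0.049] 
 x [0.259, -0.966, -0.002] y [-0.966, -0.259, -0.003] z [0.003, 0.003, -1.0] yawY -165.0 
 q [0.832, 1.198, -1.136, 1.972, 1.36, 1.039, 2.403] F [0.639, -0.228, -1.268] op 0.657 ff 20.0
GOAL d [-0.018, -0.007, -0.078] w [-0.001, 0.001, -0.0] rows>=0.5
```

```bash

python3 -m jog '[{"wx":0,"wy":0,"wz":0,"dx":0,"dy":0,"dz":-0.02,"hand":1},{"wx":0,"wy":0,"wz":0,"dx":0,"dy":0,"dz":-0.02,"hand":1},{"wx":0,"wy":0,"wz":0,"dx":0,"dy":0,"dz":-0.015,"hand":1},{"wx":0,"wy":0,"wz":0,"dx":0,"dy":0,"dz":0,"hand":1}]' 20 | egrep 'pos|t_force'
python3 -m jog '[{"wx":0,"wy":0,"wz":0,"dx":0,"dy":0,"dz":-0.006,"hand":1},{"wx":0,"wy":0,"wz":0,"dx":0,"dy":0,"dz":0,"hand":1}]' | egrep 'pos|t_force'
python3 -m jog '[{"wx":0,"wy":0,"wz":0,"dx":0,"dy":0,"dz":-0.006,"hand":1},{"wx":0,"wy":0,"wz":0,"dx":0,"dy":0,"dz":0,"hand":1}]' | egrep 'pos|t_force'
python3 -m jog '[{"wx":0,"wy":0,"wz":0,"dx":0,"dy":0,"dz":-0.004,"hand":1},{"wx":0,"wy":0,"wz":0,"dx":0,"dy":0,"dz":0,"hand":1}]' | egrep 'pos|t_force'
```

```text
tool_pos: [0.4986, -0.1649, -0.0242]
contact_force: [-0.2, 0.4, -1.5]
tool_pos: [0.4988, -0.1646, -0.0255]
contact_force: [0.8, -0.0, -1.9]
tool_pos: [0.4988, -0.1646, -0.0271]
contact_force: [-0.4, -0.0, -1.7]
tool_pos: [0.4987, -0.1646, -0.0281]
contact_force: [-0.2, -0.6, -1.1]
```

```bash

python3 -m jog '[{"wx":0,"wy":0,"wz":0,"dx":0,"dy":0,"dz":-0.004,"hand":1},{"wx":0,"wy":0,"wz":0,"dx":0,"dy":0,"dz":0,"hand":1}]' | egrep 'pos|t_force'
python3 -m jog '[{"wx":0,"wy":0,"wz":0,"dx":0,"dy":0,"dz":-0.003,"hand":1},{"wx":0,"wy":0,"wz":0,"dx":0,"dy":0,"dz":0,"hand":1}]' | egrep 'pos|t_force'
```

```text
tool_pos: [0.4987, -0.1646, -0.0292]
contact_force: [0.5, -0.2, -1.8]
tool_pos: [0.4988, -0.1646, -0.0292]
contact_force: [-2.1, 0.0, 4.0]
```

Contact at grasp z 0.029, as predicted. I release and lift clear.

```bash

python3 -m jog '[{"wx":0,"wy":0,"wz":0,"dx":0,"dy":0,"dz":0,"hand":0.5},{"wx":0,"wy":0,"wz":0,"dx":0,"dy":0,"dz":0,"hand":0},{"wx":0,"wy":0,"wz":0,"dx":0,"dy":0,"dz":0,"hand":0},{"wx":0,"wy":0,"wz":0,"dx":0,"dy":0,"dz":0,"hand":0},{"wx":0,"wy":0,"wz":0,"dx":0,"dy":0,"dz":0,"hand":0}]' 10 | egrep 'pos|force|open'
python3 -m jog '[{"wx":0,"wy":0,"wz":0,"dx":0,"dy":0,"dz":0.04,"hand":0},{"wx":0,"wy":0,"wz":0,"dx":0,"dy":0,"dz":0.1,"hand":0},{"wx":0,"wy":0,"wz":0,"dx":0,"dy":0,"dz":0.14,"hand":0},{"wx":0,"wy":0,"wz":0,"dx":0,"dy":0,"dz":0.14,"hand":0},{"wx":0,"wy":0,"wz":0,"dx":0,"dy":0,"dz":0.14,"hand":0}]' 10 | egrep 'pos|force|open'
python3 -m jog '[{"wx":0,"wy":0,"wz":0,"dx":0,"dy":0,"dz":0.1,"hand":0},{"wx":0,"wy":0,"wz":0,"dx":0,"dy":0,"dz":0,"hand":0},{"wx":0,"wy":0,"wz":0,"dx":0,"dy":0,"dz":0,"hand":0}]' 10 | egrep 'pos|force|open'
python3 - <<'E'
from h import *
a=r.snapshot('scene');b=r.snapshot('top')
cv2.imwrite('pics/fin.png',np.vstack([cv2.resize(b[140:300,130:410],(600,343)),cv2.resize(a[170:270,160:410],(600,240))])[...,::-1])
E
```

```text
tool_pos: [0.4989, -0.1645, -0.0299]
contact_force: [0.2, 0.1, 0.3]
opening: 0.936
finger_force: 0.0
tool_pos: [0.4985, -0.1639, 0.1123]
contact_force: [1.1, -1.1, -0.2]
opening: 0.996
finger_force: 0.0
tool_pos: [0.4996, -0.1646, 0.1369]
contact_force: [-1.0, 0.8, -1.5]
opening: 1.001
finger_force: 0.0
```

View pics/fin.png

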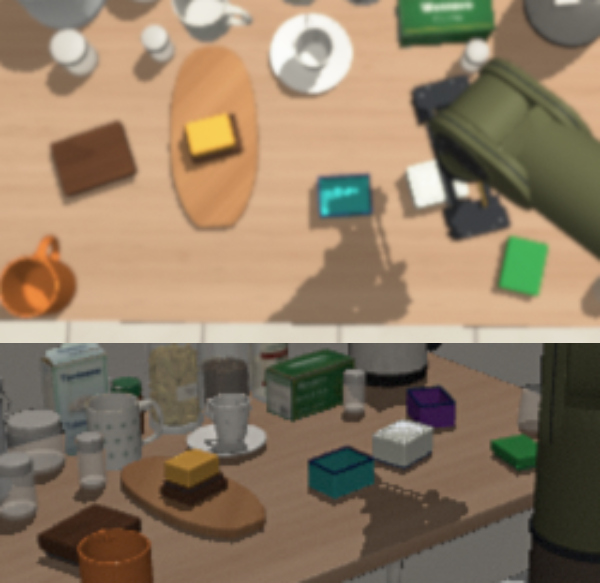

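The cheese sits on the upturned lid in the middle of the board (top view, (212,137)). The empty box stands mouth down on the table ((425,185)), and the other things are undisturbed.

```bash
python3 -c "
from plant import r
print(r.finish_job())"
```

```text
the job is handed in; nothing more can be done
None
```

I handed the job in; no verdict came back, but the last pictures show the cheese on the upturned lid in the middle of the board, the empty box mouth down on the bare table and the other things where they were. On the way, the first grasp closed on top of the lid and was redone, and joint 3 briefly read -1.472 against its -1.47 limit.

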